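# Push beeswax candles out of the tube mould and pack the votives

### The arm

A 6-joint arm with a two-finger parallel gripper is mounted at the origin on a cart in front of the work surface, level with it; the furniture and walls round the work are solid. World frame = base frame: x ahead of the robot, y to its left, z up, the work surface at z = 0. Lengths are in mm, angles in rad, forces in N, time in s.
With the tool pointing down it reaches from about 275 to 1000 mm from the base axis. Payload 8.4 kg.
Tool frame: the origin (TCP) lies on the centre line of the jaws, within the pads' length; the fingertips stand 17 mm ahead of it and the grasp point (between the pads) lies 2 mm behind it (r.tcp_to_tips is the z of the fingertips in the tool frame, in mm); z points along the fingers, y is the direction in which the jaws open and shut (so a half turn about z gives the same grasp; the last joint's range is limited). The gripper opens to 85 mm and grips with 20 to 120 N. Pads are 22 mm wide; open, the fingers measure 114 mm over their backs; the gripper's body (76 mm by 85 mm) begins 54 mm behind the grasp point. The pads swing forward as they close: fully open they stand 13 mm farther back than shut.
Start: joints at [-1.233, 0.353, 1.633, -0, 1.155, -0.002], TCP at [208.31, -589.266, 212.181] pointing down, gripper open.
Joint ranges: [-2.63, 2.63], [-0.92, 2.1], [0.06, 2.66], [-1.3, 4.44], [0, 2.69], [-3.02, 3.02]. Speed limits (rad/s): [2.22, 2.22, 2.79, 3.14, 3.14, 3.14].

### API

Orientations are given as [roll, pitch, yaw] about the fixed x, y, z axes, in that order (R = Rz(yaw) Ry(pitch) Rx(roll)).
In Python, from rig import r, cams, job gives the robot as it stands.
- The arm moves only by the tool drive_tool, never from a script. Its argument "deltas" is a list of rows, each a list of 4 numbers: the shift along the tool's x, y, z in cm, then the turn about the tool's z in rad. In form: [[x, y, z, roll], ...]. A call has 1 to 12 rows; each row shifts and turns the commanded pose from where the row before left it, along the tool's axes as they then stand; what a row does not reach is not made up. A row lasts 1/12 s, in which the tool goes at most 41.7 mm and 7.16 degrees, less where a joint would pass 70% of its speed; a pose out of reach is approached as far as the arm can. A call with a gripper value outside its range is refused whole. "jaw" is the closure, from 0 (fully open) to 1 (shut), set as the call begins (left out, the last holds). The fingers move at their own pace and stop on an object; "force" is the grip in N (left out, the last holds). Time passes only in rows, so rows that do not move let the fingers close. It gives the time, the measured TCP pose, the force and the opening at its end, in the units of the state.
- r.sense(): the state, without advancing time (a new reading comes with each control period).
- cams.grab_frame(name): name is "scene" or "top"; returns (picture, depth): 400x640x3 uint8, red, green, blue; 400x640 float32, mm along the optical axis (not along the pixel's ray), 0 where there is no reading.
- cams.camera_params(name): a dict with "fx", "fy", "cx", "cy" (pixels), "R" (3x3) and "t" (3): a world point X has camera coordinates R X + t. Camera axes: x right, y down, z forward; pixel columns grow to the right and rows downward; lengths in mm; the calibration is good to about 2 mm. A picture is of the moment at which its call begins. camera_params takes no time and is no camera call.
- job.sign_off(): hands the job in, once; it reports no verdict.
The state is a dict: "clock": time; "qpos": joint angles; "qvel": joint speeds; "joint_efforts": joint torques, N m; "eef_pos": TCP position; "tcp_rot": TCP orientation; "contact_force": force on the tool from outside, world axes, zero at the start; "wrist_torque": the same for the moment, N m; "opening": opening from 0.0 (shut) to 1.0 (fully open).
Only numpy, scipy, OpenCV 4.12 (cv2) and the standard library are available. Lean on these libraries where they do the work, as an engineer would, in place of code of your own. Each camera call takes 0.05 s, during which the arm holds its last target. There are 200 camera calls.

### The job

Unmould the beeswax for a gift tray. With the wooden push dowel, push every candle stuck in the three steel tubes right out of the far end, so that it lies in the grey landing lane behind its tube (do not touch these candles with the fingers), then lay the dowel back flat on its blue mat, all of it on the mat. Lift each votive candle out of the open metal mould and stand it upright on the floor of the light brown tray; leave the other things on the table where they are.

Things in the scene. Friction and masses are not known exactly. Their poses are not given: they have to be found in the camera images.
- tube_mould: fixed tube mould, 195 x 108 mm, three steel tubes side by side on a wooden base. Origin: underside of the base, in the plane of the near tube mouths, below the middle tube; x = push direction (away from the robot), y across the tubes, z up. The base is 6 mm thick; its bare deck (top at z = 6 mm) runs in front of the tubes from x = -100 mm to 0
- tube_mouth (a point): centre of the near mouth of the middle tube (z = 24.5 mm over the tube mould's origin), axes as the tube mould. The three tubes are alike, their axes at y = -35, 0 and +35 mm of the tube mould, all along x, each 44 mm long, bore 26 mm, outside 32 mm. A strap with brass spring plungers on it reaches z = 57 mm at x = 22 mm
- landing (a point): centre of the middle landing lane's floor (x = 69, y = 0, z = 10 mm of the tube mould). Behind each tube is its own grey lane, x = 45 to 93 mm, between 3 mm walls (top z = 21 mm) and an end lip (top z = 23 mm)
- candle_0: amber wax candle, a plain cylinder 23 mm across and 34 mm long, lying along its own x; origin at its centre. At the start it is stuck in one of the tubes (centre at x = 19 to 25 mm of the tube mould), held by a spring plunger: about 3 to 8 N push it along. Absent in some runs
- candle_1: amber wax candle, a plain cylinder 23 mm across and 34 mm long, lying along its own x; origin at its centre. At the start it is stuck in one of the tubes (centre at x = 19 to 25 mm of the tube mould), held by a spring plunger: about 3 to 8 N push it along. Absent in some runs
- candle_2: amber wax candle, a plain cylinder 23 mm across and 34 mm long, lying along its own x; origin at its centre. At the start it is stuck in one of the tubes (centre at x = 19 to 25 mm of the tube mould), held by a spring plunger: about 3 to 8 N push it along. Absent in some runs
- dowel: wooden push dowel, 102 mm long, loose, lies on the mat: a dark square grip 36 mm long and 34 x 34 mm, then a pale round shaft 14 mm across and 66 mm long. Origin: middle of the grip, on the shaft's axis, 17 mm above what the grip lies on; x points along the shaft to its tip. 80 g; it balances about 8 mm from the origin towards the tip
- dowel_tip (a point): centre of the dowel's tip face, 84 mm from the dowel's origin along its x
- dowel_butt (a point): centre of the dowel's butt face, 18 mm from the dowel's origin along its -x
- mat: blue felt mat, fixed, 150 mm along its x, 80 mm along its y, 3 mm thick; origin at the centre of its underside; x points to the robot's left. A bag sealer (48 mm high) stands just behind the mat's -x end (world x over 0.467, y under 0.33), so the dowel's grip is best handled at the +x end, where it lies at the start. A strip 10 mm high runs along the table's front (x = 0.357) and left (y = 0.432) edges
- open_mould: open metal mould, fixed, 144 mm along x, 58 mm along y: a 16 mm metal plate on a wooden block, top face at z = 56 mm; origin at the centre of its underside. Three open round cavities 38 mm across and 10 mm deep (floor at z = 46 mm) on the middle line, at x = -46, 0 and +46 mm
- votive_0: pale wax votive candle, loose: a foot 35 mm across and 10 mm high that at the start sits in one cavity of the open mould, and a round body 29 mm across above it, up to 34 mm (then a thin 5 mm wick that may be touched); origin at the centre of its underside, z up. Absent in some runs
- votive_1: pale wax votive candle, loose: a foot 35 mm across and 10 mm high that at the start sits in one cavity of the open mould, and a round body 29 mm across above it, up to 34 mm (then a thin 5 mm wick that may be touched); origin at the centre of its underside, z up. Absent in some runs
- votive_2: pale wax votive candle, loose: a foot 35 mm across and 10 mm high that at the start sits in one cavity of the open mould, and a round body 29 mm across above it, up to 34 mm (then a thin 5 mm wick that may be touched); origin at the centre of its underside, z up. Absent in some runs
- tray: shallow open light brown tray, fixed, 100 mm along x, 128 mm along y, 20 mm high, walls and floor 3 mm; origin at the centre of its underside. To its left is the bag sealer with its raised arm (y over 0.21), to its right an upper shelf with a plant (x over 0.58, y under 0.06, from z = 0.22 up), in front of it a clear bin 115 mm high: come and go from the front, high
- tea_tin: green and white tin 58 mm across, 72 mm high; not to be moved; origin at the centre of its underside
- date_stamp: wooden hand stamp 26 x 34 mm, 62 mm high; not to be moved; origin at the centre of its underside
- label_stack: white stack of labels 31 x 45 mm, 10 mm high; not to be moved; origin at the centre of its underside
- rattan_ball_a: woven ball 58 mm across; not to be moved; origin at its foot

How it is judged (in metres and radians):
At the end, for the whole second after the job is handed in: every candle lies wholly out of the far end, on the landing (centre 62 to 95 mm along x of the tube mould); every votive stands upright (0.15 rad) on the tray floor; the dowel lies flat with both ends on the mat (2 mm over allowed); all released and at rest (x of candle_0 in the frame of tube_mould between 0.062 and 0.095 m and y of candle_0 in the frame of tube_mould between -0.053 and 0.053 m and z of candle_0 in the frame of tube_mould between 0.015 and 0.032 m and linear speed of each of candle_0, candle_1, candle_2, votive_0, votive_1, votive_2, dowel below 0.02 m/s and x of candle_1 in the frame of tube_mould between 0.062 and 0.095 m and y of candle_1 in the frame of tube_mould between -0.053 and 0.053 m and z of candle_1 in the frame of tube_mould between 0.015 and 0.032 m and x of candle_2 in the frame of tube_mould between 0.062 and 0.095 m and y of candle_2 in the frame of tube_mould between -0.053 and 0.053 m and z of candle_2 in the frame of tube_mould between 0.015 and 0.032 m and x of votive_0 in the frame of tray between -0.045 and 0.045 m and y of votive_0 in the frame of tray between -0.06 and 0.06 m and z of votive_0 in the frame of tray between -0.002 and 0.009 m and angle between each of votive_0, votive_1, votive_2's own z axis and vertical below 0.15 rad and x of votive_1 in the frame of tray between -0.045 and 0.045 m and y of votive_1 in the frame of tray between -0.06 and 0.06 m and z of votive_1 in the frame of tray between -0.002 and 0.009 m and x of votive_2 in the frame of tray between -0.045 and 0.045 m and y of votive_2 in the frame of tray between -0.06 and 0.06 m and z of votive_2 in the frame of tray between -0.002 and 0.009 m and x of dowel_tip in the frame of mat between -0.077 and 0.077 m and y of dowel_tip in the frame of mat between -0.042 and 0.042 m and z of dowel_tip in the frame of mat between 0 and 0.03 m and x of dowel_butt in the frame of mat between -0.077 and 0.077 m and y of dowel_butt in the frame of mat between -0.042 and 0.042 m and z of dowel_butt in the frame of mat between 0 and 0.03 m); the robot touches nothing.
It fails at once if a stick candle is touched by the fingers (contact force between the fingers and candle_0 above 1 N or contact force between the fingers and candle_1 above 1 N or contact force between the fingers and candle_2 above 1 N).
It fails at once if a bystander (tin, stamp, labels, woven ball) is moved by more than 3 cm (distance of any of tea_tin, date_stamp, label_stack, rattan_ball_a from where it was at the start of the episode above 0.03 m).
Of candle_0, candle_1, candle_2 only 2 to 3 are there at a start; the rules pass over those that are not, and their reading is None.
Of votive_0, votive_1, votive_2 only 2 to 3 are there at a start; the rules pass over those that are not, and their reading is None.
At some moment in a run one of dowel may be knocked a few centimetres aside while the robot is not near it.
Once in a run the grip may slacken for a moment while it holds something.
It also fails if it takes over 210 s, if anything falls off the work surface, if the arm or the gripper's body presses on something with over 40 N, if the wrist force passes 120 N, or if a joint passes its speed limit or range.

## Working session

There is one attempt and no reset: what is moved stays moved. The work goes in short steps, Python scripts to look and compute and a tool call to move; the robot and the scene stay as the last step left them, time stands still between calls to the robot, and variables do not carry over. Pictures are saved under pics/ and viewed, about 12 in all and at most 16, crops included, and the job is handed in when it is done.

Besides the shell and the picture viewer there is one more tool, called after "Request:" by a JSON object that holds its "name" and its "arguments". drive_tool: Moves the arm, as the interface text tells. Its arguments: {"type":"object","properties":{"deltas":{"type":"array"},"jaw":{"type":"number"},"force":{"type":"number"}},"required":["deltas"]}

```bash
ls; mkdir -p pics; python3 - <<'E'
from rig import r,cams,job
import cv2,numpy as np
for n in("scene","top"):
    p,d=cams.grab_frame(n); cv2.imwrite(f"pics/{n}0.png",p[:,:,::-1]); np.savez(f"pics/{n}0.npz",p=p,d=d)
    c=cams.camera_params(n); print(n,c["fx"],c["cx"],c["cy"],np.round(-c["R"].T@c["t"]),np.round(c["R"],3).tolist(), (d==0).mean())
print(r.sense())
E
```

```text
pics
scene 465.56385520138565 309.5776055516483 196.38282241557732 [-146.  649. 1119.] [[-0.657, -0.754, 0.002], [-0.555, 0.482, -0.678], [0.51, -0.447, -0.735]] 0.00390625
top 377.5008863451533 314.00448187464025 203.2943789578709 [ 142.  144. 1117.] [[-0.31, -0.951, 0.009], [-0.868, 0.279, -0.411], [0.388, -0.135, -0.912]] 0.00412890625
{'clock': 0.1, 'qpos': array([-1.23337413e+00,  3.53567246e-01,  1.63401054e+00,  2.76965014e-05,
        1.15518029e+00, -2.42307227e-03]), 'qvel': array([-0.00038041,  0.00133716, -0.0017273 ,  0.00200153, -0.00014666,
        0.00100838]), 'joint_efforts': array([-2.30552923e-04, -6.06358409e+01, -3.42817748e+01, -6.54103656e-05,
        3.84049286e-03,  2.45672317e-05]), 'eef_pos': array([ 208.19663349, -588.86609749,  211.56509258]), 'tcp_rot': array([-3.14042729e+00, -2.81494182e-05,  3.39834053e-01]), 'contact_force': array([ 0.45212554, -0.49324436,  1.16290392]), 'wrist_torque': array([-0.04993428,  0.06780039,  0.05139554]), 'opening': 1.0001478375146606}
```

View pics/scene0.png

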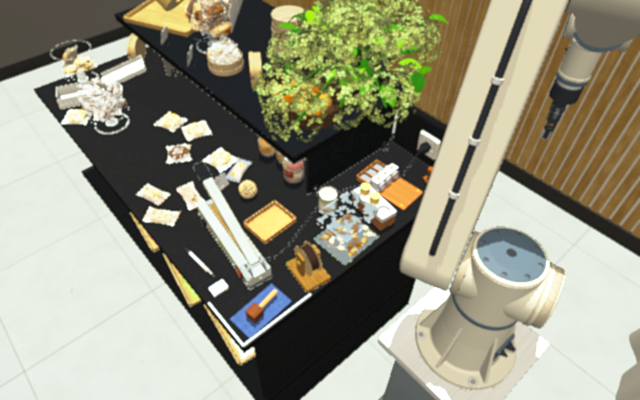

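View pics/top0.png

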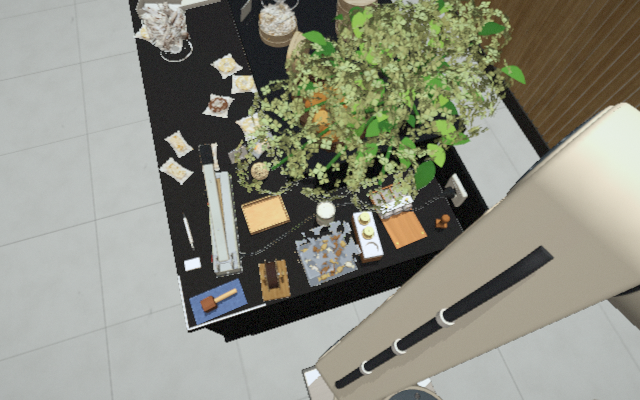

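```bash
python3 - <<'E'
import cv2
a=cv2.imread("pics/top0.png")[185:327,180:400]; cv2.imwrite("pics/topc.png",cv2.resize(a,None,fx=3.6,fy=3.6,interpolation=cv2.INTER_CUBIC))
a=cv2.imread("pics/scene0.png")[155:335,200:420]; cv2.imwrite("pics/scenec.png",cv2.resize(a,None,fx=3.3,fy=3.3,interpolation=cv2.INTER_CUBIC))
E
```

```text
(no output)
```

View pics/topc.png

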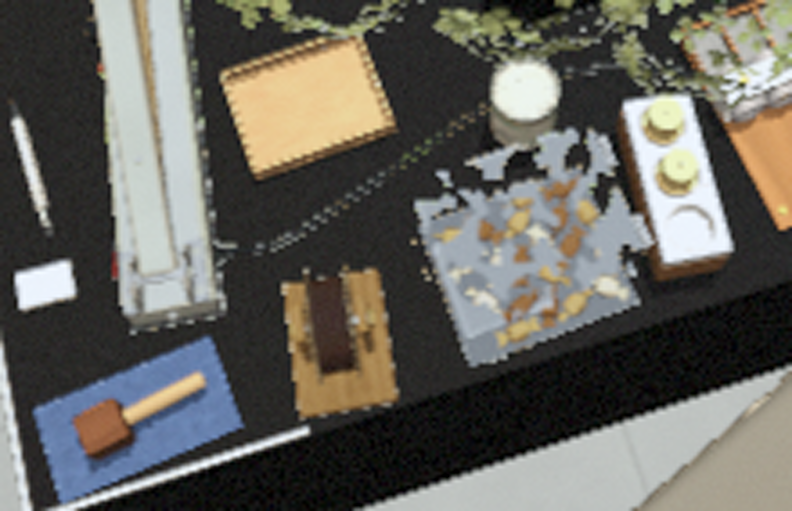

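View pics/scenec.png

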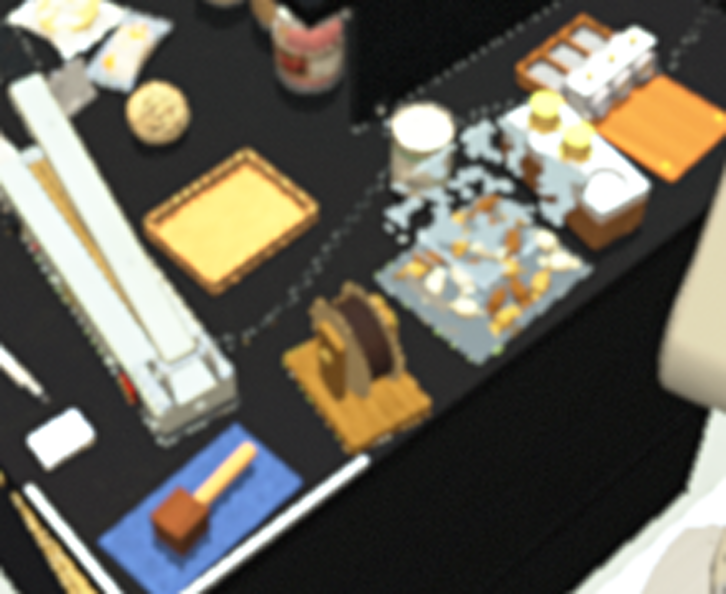

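The top crop shows two votives on the white mould plate (upper and middle cavities, crop ~(662,120) and (678,172); lowest cavity empty). The orange deck with the tubes is at right, the dowel is on the blue mat at lower left (grip at crop (105,428)), and the tray is at (310,105).

```bash
cat >h.py <<'E'
import cv2,numpy as np
from rig import r,cams,job
def ray(n,uv,z):
    c=cams.camera_params(n);uv=np.atleast_2d(uv).astype(float)
    C=-c["R"].T@c["t"]
    d=np.c_[(uv[:,0]-c["cx"])/c["fx"],(uv[:,1]-c["cy"])/c["fy"],np.ones(len(uv))]@c["R"]
    return (C+d*((z-C[2])/d[:,2])[:,None])[:,:2]
def proj(n,X):
    c=cams.camera_params(n);q=np.atleast_2d(X)@c["R"].T+c["t"]
    return np.c_[q[:,0]/q[:,2]*c["fx"]+c["cx"],q[:,1]/q[:,2]*c["fy"]+c["cy"]]
def tri(pa,pb):   # scene pixel, top pixel -> 3D, gap
    C=[];D=[]
    for n,p in(("scene",pa),("top",pb)):
        c=cams.camera_params(n);C.append(-c["R"].T@c["t"])
        d=c["R"].T@np.array([(p[0]-c["cx"])/c["fx"],(p[1]-c["cy"])/c["fy"],1]);D.append(d/np.linalg.norm(d))
    s=np.linalg.lstsq(np.c_[D[0],-D[1]],C[1]-C[0],rcond=None)[0]
    A,B=C[0]+s[0]*D[0],C[1]+s[1]*D[1];return (A+B)/2,np.linalg.norm(A-B)
def blob(p,roi,lo,hi,k=0):
    x0,y0,x1,y1=roi;m=cv2.inRange(cv2.cvtColor(p,cv2.COLOR_RGB2HSV),np.array(lo),np.array(hi))
    z=np.zeros_like(m);z[y0:y1,x0:x1]=m[y0:y1,x0:x1]
    cs=cv2.findContours(z,cv2.RETR_EXTERNAL,cv2.CHAIN_APPROX_NONE)[0]
    cs=sorted(cs,key=cv2.contourArea);return cs[-1-k][:,0,:] if len(cs)>k else None
def rect(n,c,z):
    w=ray(n,c,z).astype(np.float32);q=cv2.minAreaRect(w);return [np.round(v,1) for v in (q[0],q[1],q[2])],cv2.boxPoints(q)
def cloud(n,d):
    c=cams.camera_params(n);v,u=np.mgrid[:400,:640]
    P=np.stack([(u-c["cx"])/c["fx"]*d,(v-c["cy"])/c["fy"]*d,d],-1);return (P-c["t"])@c["R"]
E
cat >m.py <<'E'
from h import *
P={n:np.load(f"pics/{n}0.npz") for n in("scene","top")}
H=dict(mat=([105,120,80],[125,255,255],3,(215,260,310,345),(180,265,260,330)),
 grip=([0,120,50],[10,255,160],37,(240,295,275,330),(195,285,222,315)),
 deck=([8,170,150],[14,255,255],6,(370,160,425,215),(370,195,430,250)),
 plate=([0,0,185],[180,35,255],56,(345,180,400,225),(350,208,385,265)),
 tray=([10,50,80],[22,200,255],20,(238,195,302,250),(238,190,295,236)),
 shaft=([12,80,140],[24,180,255],20,(250,280,285,320),(214,285,242,305)))
for k,(lo,hi,z,a,b) in H.items():
    for n,roi in(("scene",a),("top",b)):
        c=blob(P[n]["p"],roi,lo,hi)
        if c is None: print(k,n,"none");continue
        X=cloud(n,P[n]["d"]);zz=X[c[:,1],c[:,0],2];m=np.zeros((400,640),np.uint8);cv2.drawContours(m,[c.reshape(-1,1,2)],-1,1,-1)
        q,bx=rect(n,c,z);mm=cv2.moments(m,True);print(k,n,len(c),q,"px",round(mm['m10']/mm['m00'],1),round(mm['m01']/mm['m00'],1),"zmed",round(float(np.median(X[m>0][:,2])),1)); print("   ",np.round(bx).tolist())
E
python3 m.py
```

```text
mat scene 210 [array([404.8, 337.8]), array([ 82.8, 153.3]), np.float64(5.5)] px 260.5 311.6 zmed 1.6
    [[356.0, 410.0], [371.0, 258.0], [453.0, 265.0], [439.0, 418.0]]
mat top 1 [array([408.3, 300.3]), array([0., 0.]), np.float64(0.0)] px 231.0 296.0 zmed 0.0
    [[408.0, 300.0], [408.0, 300.0], [408.0, 300.0], [408.0, 300.0]]
grip scene 7 [array([375.6, 362.3]), array([ 2., 11.]), np.float64(9.1)] px 259.2 316.6 zmed 17.6
    [[374.0, 368.0], [376.0, 357.0], [377.0, 357.0], [376.0, 368.0]]
grip top 8 [array([383.7, 356. ]), array([ 5.1, 10.8]), np.float64(9.4)] px 211.1 308.2 zmed 31.5
    [[380.0, 361.0], [382.0, 350.0], [387.0, 351.0], [385.0, 362.0]]
deck scene 78 [array([ 406.2, -255.3]), array([125.8,  60.5]), np.float64(66.2)] px 406.3 200.9 zmed 3.0
    [[353.0, -301.0], [408.0, -325.0], [459.0, -210.0], [404.0, -186.0]]
deck top none
plate scene 193 [array([ 451.2, -121.2]), array([101.7, 146.9]), np.float64(77.8)] px 374.0 205.0 zmed 56.5
    [[369.0, -155.0], [512.0, -186.0], [534.0, -87.0], [390.0, -56.0]]
plate top 153 [array([ 451.7, -134.9]), array([ 57.2, 142.9]), np.float64(83.3)] px 368.2 236.4 zmed 55.8
    [[377.0, -155.0], [519.0, -172.0], [526.0, -115.0], [384.0, -98.0]]
tray scene 121 [array([620.9, 139.5]), array([121.3, 143.6]), np.float64(3.2)] px 269.5 221.2 zmed 3.0
    [[556.0, 208.0], [564.0, 64.0], [685.0, 71.0], [677.0, 215.0]]
tray top 142 [array([625.2, 138.4]), array([110.6, 131.5]), np.float64(3.1)] px 264.5 213.3 zmed 3.7
    [[566.0, 201.0], [573.0, 70.0], [684.0, 76.0], [677.0, 207.0]]
shaft scene 47 [array([409.1, 310.3]), array([12.3, 64.7]), np.float64(9.7)] px 266.8 300.8 zmed 23.2
    [[398.0, 341.0], [408.0, 277.0], [421.0, 279.0], [410.0, 343.0]]
shaft top 46 [array([410.8, 314.5]), array([10.6, 64. ]), np.float64(9.6)] px 224.7 295.6 zmed 26.1
    [[400.0, 345.0], [411.0, 282.0], [421.0, 284.0], [411.0, 347.0]]
```

```bash
cat >o.py <<'E'
from h import *
import sys
def ortho(n,p,d,x0,x1,y0,y1,s):
    X=cloud(n,d).reshape(-1,3);C=p.reshape(-1,3);ok=(d.ravel()>0)&(X[:,2]<130)&(X[:,2]>-8)&(X[:,0]>x0)&(X[:,0]<x1)&(X[:,1]>y0)&(X[:,1]<y1)
    X,C=X[ok],C[ok];o=np.argsort(X[:,2]);im=np.full((int((x1-x0)*s),int((y1-y0)*s),3),90,np.uint8)
    for i in o: cv2.circle(im,(int((y1-X[i,1])*s),int((x1-X[i,0])*s)),int(1.1*s),C[i][::-1].tolist(),-1)
    for g in range(int(np.ceil(x0/50))*50,int(x1),50): cv2.putText(im,str(g),(0,int((x1-g)*s)),0,.35,(0,255,0));cv2.line(im,(0,int((x1-g)*s)),(im.shape[1],int((x1-g)*s)),(0,255,0),1)
    for g in range(int(np.ceil(y0/50))*50,int(y1),50): cv2.putText(im,str(g),(int((y1-g)*s),10),0,.35,(0,255,255));cv2.line(im,(int((y1-g)*s),0),(int((y1-g)*s),im.shape[0]),(0,255,255),1)
    return im
if __name__=="__main__":
    P={n:np.load(f"pics/{n}0.npz") for n in("scene","top")}
    cv2.imwrite("pics/orthoA.png",np.hstack([ortho(n,P[n]["p"],P[n]["d"],360,610,-340,-80,1.5) for n in("scene","top")]))
E
python3 o.py
```

```text
(no output)
```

View pics/orthoA.png

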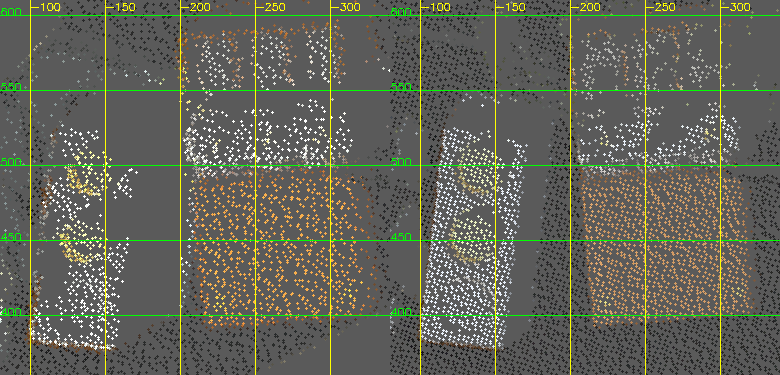

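```bash
cat >m2.py <<'E'
from h import *
P={n:np.load(f"pics/{n}0.npz") for n in("scene","top")}
hs={n:cv2.cvtColor(P[n]["p"],cv2.COLOR_RGB2HSV) for n in P}
print("deck hsv",hs["top"][225:235:3,395:412:4].reshape(-1,3).tolist()[:4],"grip",hs["top"][300:306:2,205:212:3].reshape(-1,3).tolist()[:4],"vot",hs["top"][217:236:15,364:369:3].tolist())
print("mat",hs["top"][308:312,230:236:3].reshape(-1,3).tolist()[:3])
# bin extent
for n in P:
    X=cloud(n,P[n]["d"]).reshape(-1,3);m=(X[:,0]>370)&(X[:,0]<560)&(X[:,1]>-104)&(X[:,1]<90)&(X[:,2]>25)&(X[:,2]<135)
    Q=X[m];print(n,"bin",len(Q),np.round(np.percentile(Q,[2,98],axis=0)).tolist())
    # tube tops : highest ridge in x 500-545
    m=(X[:,0]>490)&(X[:,0]<560)&(X[:,1]>-330)&(X[:,1]<-190)&(X[:,2]>8)&(X[:,2]<75);Q=X[m]
    print("tubes",np.round(np.percentile(Q,[2,50,98],axis=0)).tolist())
def fit(n,lo,hi,roi,z,zr=None):
    c=blob(P[n]["p"],roi,lo,hi)
    q,b=rect(n,c,z);print(n,q,np.round(b).tolist())
for n,roi in(("scene",(370,160,430,215)),("top",(370,195,430,250))): 
    print("deck");fit(n,[5,100,120],[16,255,255],roi,6)
for n,roi in(("scene",(235,285,280,330)),("top",(195,280,222,315))): print("grip");fit(n,[0,100,30],[9,255,210],roi,37)
for n,roi in(("scene",(225,275,300,345)),("top",(180,270,255,330))):
    print("mat");fit(n,[100,80,60],[130,255,255],roi,3)
for n,rs in(("scene",[(355,175,376,197),(366,185,384,205)]),("top",[(358,208,375,226),(360,222,378,242)])):
    for q in rs:
        c=blob(P[n]["p"],q,[22,60,90],[40,255,255]);(u,v),rad=cv2.minEnclosingCircle(c.astype(np.float32));print("vot",n,len(c),u,v,rad,ray(n,c,80).mean(0))
E
python3 m2.py
```

```text
deck hsv [[15, 136, 216], [15, 135, 214], [15, 135, 213], [15, 132, 215]] grip [[11, 149, 152], [11, 145, 158], [11, 148, 160], [11, 144, 158]] vot [[[35, 50, 245], [34, 50, 245]], [[31, 64, 196], [34, 50, 244]]]
mat [[110, 97, 173], [108, 101, 175], [110, 101, 172]]
scene bin 1181 [[375.0, -102.0, 30.0], [557.0, 76.0, 117.0]]
tubes [[493.0, -311.0, 9.0], [510.0, -249.0, 37.0], [559.0, -203.0, 50.0]]
top bin 1359 [[374.0, -101.0, 34.0], [556.0, 76.0, 118.0]]
tubes [[491.0, -312.0, 8.0], [509.0, -255.0, 37.0], [558.0, -204.0, 52.0]]
deck
scene [array([ 446. , -265.2]), array([108. , 115.2]), np.float64(3.9)] [[388.0, -211.0], [396.0, -326.0], [504.0, -319.0], [496.0, -204.0]]
deck
top [array([ 448.5, -263.6]), array([104.6, 109.9]), np.float64(4.9)] [[392.0, -213.0], [401.0, -323.0], [505.0, -314.0], [496.0, -204.0]]
grip
scene [array([412.3, 364.4]), array([ 4.1, 29.6]), np.float64(3.1)] [[409.0, 379.0], [411.0, 349.0], [415.0, 350.0], [414.0, 379.0]]
grip
top [array([382.8, 357.6]), array([3.8, 7.4]), np.float64(9.3)] [[380.0, 361.0], [381.0, 354.0], [385.0, 354.0], [384.0, 362.0]]
mat
scene [array([405.2, 338.1]), array([ 87.1, 156.4]), np.float64(5.6)] [[354.0, 412.0], [370.0, 256.0], [456.0, 265.0], [441.0, 420.0]]
mat
top [array([407.5, 339.5]), array([ 82.5, 152.5]), np.float64(5.6)] [[359.0, 411.0], [374.0, 260.0], [456.0, 268.0], [441.0, 419.0]]
vot scene 44 364.7065124511719 188.17391967773438 6.741214275360107 [ 490.78369386 -134.91795964]
vot scene 42 373.5 197.0 6.946321964263916 [ 442.29745501 -128.64321749]
vot top 10 367.0 221.0 2.2361679077148438 [ 479.40358035 -141.45804653]
vot top 27 367.0 233.5 5.315173149108887 [ 443.29068047 -126.34128277]
```

```bash
cat >m3.py <<'E'
from h import *
P={n:np.load(f"pics/{n}0.npz") for n in("scene","top")}
def bar(Q,yaw):
    R=np.array([[np.cos(yaw),np.sin(yaw)],[-np.sin(yaw),np.cos(yaw)]]);return Q[:,:2]@R.T
for n in P:
    X=cloud(n,P[n]["d"]).reshape(-1,3);hs=cv2.cvtColor(P[n]["p"],cv2.COLOR_RGB2HSV).reshape(-1,3)
    def sel(x0,x1,y0,y1,z0,z1): return (X[:,0]>x0)&(X[:,0]<x1)&(X[:,1]>y0)&(X[:,1]<y1)&(X[:,2]>z0)&(X[:,2]<z1)
    org=(hs[:,0]>5)&(hs[:,0]<20)&(hs[:,1]>90)&(hs[:,2]>110)
    m=sel(380,500,-335,-190,3.5,9)&org;Q=X[m]
    q=cv2.minAreaRect(Q[:,:2].astype(np.float32));print(n,"deck",len(Q),[np.round(v,1) for v in q],np.median(Q[:,2]))
    for name,(x0,x1,y0,y1,z0,z1) in dict(v_far=(475,515,-165,-110,74,84),v_mid=(430,472,-160,-105,74,84),v_near=(385,425,-155,-100,60,84),grip=(365,430,325,390,33,42),shaft=(390,430,260,350,20,30),cav=(385,425,-155,-100,40,50)).items():
        Q=X[sel(x0,x1,y0,y1,z0,z1)]
        if len(Q)>4:
            q=cv2.minAreaRect(Q[:,:2].astype(np.float32));print(n,name,len(Q),[np.round(v,1) for v in q],np.round(np.median(Q,0),1))
    m=sel(540,610,-335,-190,14,26)&org;Q=X[m];B=bar(Q,0.08)
    m=sel(485,560,-335,-190,28,46);T=X[m]
    np.savez(f"pics/t_{n}.npz",Q=Q,T=T)
    m=sel(560,585,-335,-190,5,40);F=X[m];B=bar(F,.08);o=B[:,1]
    h=[(int(a),round(float(np.median(F[(o>a)&(o<=a+4),2])),1),int(((o>a)&(o<=a+4)).sum())) for a in np.arange(-370,-235,4) if ((o>a)&(o<=a+4)).sum()>1];print(h)
    m=sel(495,545,-335,-190,5,45);F=X[m];B=bar(F,.08);o=B[:,1]
    h=[(int(a),round(float(np.percentile(F[(o>a)&(o<=a+3),2],90)),1),int(((o>a)&(o<=a+3)).sum())) for a in np.arange(-370,-235,3) if ((o>a)&(o<=a+3)).sum()>1];print(h)
E
python3 m3.py
```

```text
scene deck 509 [array([ 446.9, -265.1]), array([105.7, 111.3]), np.float64(1.8)] 5.6967468831421915
scene v_far 59 [array([ 495.2, -140.4]), array([25. , 30.8]), np.float64(45.2)] [ 494.5 -139.6   78.9]
scene v_mid 59 [array([ 448.8, -136.1]), array([29.6, 26.3]), np.float64(84.5)] [ 448.5 -134.9   79. ]
scene grip 149 [array([399.1, 361.8]), array([34.4, 36.8]), np.float64(8.4)] [399.5 361.8  35.6]
scene shaft 106 [array([409.6, 310.5]), array([15.2, 62.7]), np.float64(9.3)] [409.5 309.7  24.2]
scene cav 84 [array([ 403.9, -126.5]), array([51.4, 39.1]), np.float64(85.8)] [ 406.1 -132.2   45.1]
[(-358, 16.7, 2), (-354, 15.4, 9), (-350, 15.5, 13), (-346, 10.2, 7), (-342, 9.2, 7), (-338, 10.3, 2), (-334, 9.8, 10), (-322, 9.9, 4), (-318, 14.8, 11), (-314, 10.4, 11), (-310, 8.4, 7), (-306, 9.8, 2), (-302, 8.5, 5), (-298, 11.0, 7), (-294, 10.1, 3), (-286, 11.9, 9), (-282, 16.1, 12), (-278, 8.8, 6), (-274, 11.8, 8), (-270, 12.0, 5), (-266, 11.1, 10), (-262, 9.2, 4), (-258, 12.3, 4), (-254, 14.3, 2), (-250, 12.7, 12), (-246, 19.1, 8)]
[(-355, 43.6, 4), (-352, 42.7, 7), (-349, 37.2, 8), (-34
[... 1548 characters left out ...]
6, 10.8, 6), (-262, 9.7, 6), (-258, 11.3, 7), (-250, 17.3, 6), (-246, 11.6, 6)]
[(-352, 43.7, 8), (-349, 44.3, 7), (-346, 42.1, 8), (-343, 42.9, 11), (-340, 40.8, 8), (-337, 43.7, 10), (-334, 43.4, 10), (-331, 44.0, 7), (-328, 44.8, 6), (-325, 37.4, 10), (-322, 36.1, 8), (-319, 39.6, 3), (-316, 30.1, 3), (-313, 42.6, 6), (-310, 38.2, 8), (-307, 33.2, 5), (-304, 41.9, 8), (-301, 42.0, 7), (-298, 43.7, 9), (-295, 39.5, 11), (-292, 40.4, 7), (-289, 36.9, 10), (-286, 37.0, 10), (-283, 44.4, 3), (-280, 43.6, 3), (-277, 44.2, 8), (-274, 42.4, 5), (-271, 43.3, 4), (-268, 42.8, 5), (-265, 42.9, 4), (-262, 42.4, 8), (-259, 42.4, 7), (-256, 40.7, 5), (-253, 32.3, 8), (-250, 43.6, 7), (-247, 37.6, 19)]
```

```bash
python3 - <<'E'
from h import *
for n in("scene","top"):
    P=np.load(f"pics/{n}0.npz");X=cloud(n,P["d"]).reshape(-1,3)
    for z0,z1 in((100,130),(65,100),(3,30)):
        for xa in (390,430,470,510):
            Q=X[(X[:,0]>xa)&(X[:,0]<xa+40)&(X[:,1]>-104)&(X[:,1]<90)&(X[:,2]>z0)&(X[:,2]<z1)]
            if len(Q)>3: print(n,z0,xa,len(Q),np.round(np.percentile(Q[:,1],[0,5,95,100])))
E
```

```text
scene 100 390 317 [-81. -77.  72.  89.]
scene 100 430 229 [-78. -71.  75.  81.]
scene 100 470 146 [-78. -74.  55.  78.]
scene 65 390 14 [-74. -74.  74.  75.]
scene 65 470 7 [-71. -71.  75.  75.]
scene 65 510 68 [-64. -59. -15. -12.]
scene 3 390 348 [-104. -102.   65.   87.]
scene 3 430 234 [-92. -63.  70.  85.]
scene 3 470 132 [-100.  -66.   71.   88.]
scene 3 510 90 [-87. -58.  74.  89.]
top 100 390 417 [-82. -75.  73.  89.]
top 100 430 299 [-78. -71.  74.  80.]
top 100 470 186 [-78. -72.  55.  80.]
top 65 510 98 [-66. -60. -18. -13.]
top 3 390 271 [-104.  -83.   65.   89.]
top 3 430 303 [-99. -63.  61.  89.]
top 3 470 188 [-93. -70.  68.  89.]
top 3 510 97 [-101.  -81.   84.   89.]
```

```bash
cat >go.py <<'E'
import sys,numpy as np
from rig import r
# usage: go.py x y z yawdeg : deltas (cm) in tool axes AFTER the turn; turn first
def go(x,y,z,yawd=None,s=None):
    s=s or r.sense();p=s["eef_pos"];ya=s["tcp_rot"][2];t=ya if yawd is None else np.radians(yawd)
    a=(ya-t+np.pi)%(2*np.pi)-np.pi;d=np.array([x,y,z])-p
    f=lambda t:np.round([(d[0]*np.cos(t)+d[1]*np.sin(t))/10,(d[0]*np.sin(t)-d[1]*np.cos(t))/10,-d[2]/10],2)
    print("turn",round(a,3),"cm after turn",f(t),"before turn",f(ya))
if __name__=="__main__":
    go(*map(float,sys.argv[1:]))
E
python3 go.py 495.8 -140.8 205 -6.7; python3 -c "
from rig import r;print(r.tcp_to_tips)"
```

```text
turn 0.457 cm after turn [ 23.34 -47.86   0.66] before turn [ 42.05 -32.66   0.66]
17.0
```

Request:
{"name": "drive_tool", "arguments": {"deltas": [[0,0,0,0.114],[0,0,0,0.114],[0,0,0,0.114],[0,0,0,0.115],[1.6,-3.3,0,0],[1.6,-3.3,0,0],[1.6,-3.3,0,0],[1.6,-3.3,0,0],[1.6,-3.3,0,0],[1.6,-3.3,0,0],[1.6,-3.3,0,0],[1.6,-3.3,0,0]], "jaw": 0.4}}

```text
clock: 1.1
eef_pos: [366.7, -340.3, 212.0]
tcp_rot: [-3.141, 0.0, -0.117]
contact_force: [0.3, 0.1, 0.1]
opening: 0.599
```

Request:
{"name": "drive_tool", "arguments": {"deltas": [[1.5,-3.1,0.09,0],[1.5,-3.1,0.09,0],[1.5,-3.1,0.09,0],[1.5,-3.1,0.09,0],[1.5,-3.1,0.1,0],[1.5,-3.1,0.1,0],[1.5,-2.86,0.1,0],[0,0,0,0],[0,0,0,0],[0,0,0,0]]}}

```text
clock: 1.93
eef_pos: [495.2, -141.2, 205.3]
tcp_rot: [3.141, 0.001, -0.116]
contact_force: [-0.5, 0.2, -0.3]
opening: 0.6
```

```bash
python3 go.py 495.8 -140.8 75 -6.7
```

```text
turn 0.001 cm after turn [ 0.05 -0.05 13.03] before turn [ 0.05 -0.05 13.03]
```

Request:
{"name": "drive_tool", "arguments": {"deltas": [[0,0,2.5,0],[0,0,2.5,0],[0,0,2.5,0],[0,0,2,0],[0,0,1.5,0],[0,0,1,0],[0,0,0.6,0],[0,0,0.3,0],[0,0,0,0],[0,0,0,0]]}}

```text
clock: 2.77
eef_pos: [496.1, -141.6, 77.2]
tcp_rot: [3.141, -0.001, -0.118]
contact_force: [0.3, -0.5, 0.3]
opening: 0.603
```

Request:
{"name": "drive_tool", "arguments": {"deltas": [[0,0,0,0],[0,0,0,0],[0,0,0,0],[0,0,0,0],[0,0,0,0],[0,0,0,0]], "jaw": 1, "force": 30}}

```text
clock: 3.27
eef_pos: [495.7, -141.2, 76.7]
tcp_rot: [3.142, -0.0, -0.117]
contact_force: [0.6, 0.4, -0.2]
opening: -0.007
```

Request:
{"name": "drive_tool", "arguments": {"deltas": [[0,0,-0.5,0],[0,0,-1,0],[0,0,-1.5,0],[0,0,-2,0],[0,0,-2.5,0],[0,0,-2.5,0],[0,0,-2.5,0],[0,0,-2,0],[0,0,0,0],[0,0,0,0]]}}

```text
clock: 4.1
eef_pos: [496.5, -141.4, 223.5]
tcp_rot: [3.141, -0.003, -0.117]
contact_force: [0.1, -0.0, 0.1]
opening: -0.001
```

```bash
python3 - <<'E'
from rig import cams
import numpy as np,cv2
from h import cloud
for n in("scene","top"):
    p,d=cams.grab_frame(n);cv2.imwrite(f"pics/{n}1.png",p[:,:,::-1]);np.savez(f"pics/{n}1.npz",p=p,d=d)
    X=cloud(n,d).reshape(-1,3)
    Q=X[(X[:,0]>585)&(X[:,0]<675)&(X[:,1]>80)&(X[:,1]<200)&(abs(X[:,2]-3.5)<3)]
    q=cv2.minAreaRect(Q[:,:2].astype(np.float32));print("tray floor",n,q)
    Q=X[(X[:,0]>550)&(X[:,0]<700)&(X[:,1]>50)&(X[:,1]<205)&(abs(X[:,2]-17)<6)]
    q=cv2.minAreaRect(Q[:,:2].astype(np.float32));print("rim",n,len(Q),q)
a=cv2.imread("pics/scene1.png")[60:240,230:470];b=cv2.imread("pics/top1.png")[150:270,250:430]
cv2.imwrite("pics/c1.png",np.hstack([cv2.resize(a,(533,400)),cv2.resize(b,(267,400))]))
E
python3 go.py 645 128 200 -6.7
```

```text
tray floor scene ((631.5758666992188, 140.54833984375), (87.50090789794922, 119.6882553100586), 2.085063934326172)
rim scene 258 ((614.8876953125, 127.75042724609375), (128.65576171875, 147.93492126464844), 3.3230597972869873)
tray floor top ((630.3192749023438, 139.07852172851562), (88.74629211425781, 119.43927001953125), 1.6012959480285645)
rim top 187 ((626.2349243164062, 136.8223876953125), (102.34233856201172, 127.56245422363281), 3.267338991165161)
turn -0.0 cm after turn [ 11.74 -28.47   2.13] before turn [ 11.73 -28.47   2.13]
```

View pics/c1.png

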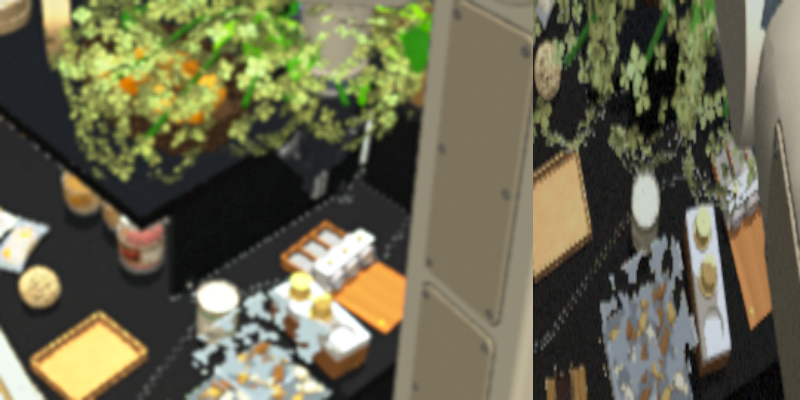

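```bash
python3 - <<'E'
from h import *
s=r.sense();print(s["eef_pos"],s["qpos"])
for n in("scene","top"):
    print(n,proj(n,[[496.5,-141.4,223.5],[496.5,-141.4,206],[496,-141,280],[496,-141,80]]).round().tolist())
    d=np.load(f"pics/{n}1.npz")["d"];d0=np.load(f"pics/{n}0.npz")["d"];X=cloud(n,d)
    m=(X[...,0]>440)&(X[...,0]<560)&(X[...,1]>-210)&(X[...,1]<-80)&(X[...,2]>120)&(X[...,2]<330)
    print(m.sum()); v,u=np.nonzero(m)
    if m.sum(): print(u.min(),u.max(),v.min(),v.max(),np.percentile(X[m],[1,50,99],axis=0).round())
a=cv2.imread("pics/scene1.png");b=cv2.imread("pics/top1.png")
cv2.imwrite("pics/c2.png",cv2.resize(np.hstack([a[0:300,250:640],b[0:300,250:640]]),None,fx=1.02,fy=1.02))
E
```

```text
[ 495.2079021  -141.05273094  221.34500608] [-2.80404590e-01  1.72108834e-01  1.85557083e+00  7.17776900e-06
  1.11442073e+00  1.40757351e+00]
scene [[369.0, 151.0], [369.0, 156.0], [371.0, 136.0], [365.0, 186.0]]
386
354 393 117 148 [[ 475. -195.  247.]
 [ 485. -135.  303.]
 [ 508.  -84.  329.]]
top [[372.0, 195.0], [371.0, 198.0], [376.0, 186.0], [365.0, 216.0]]
129
358 383 181 196 [[ 478. -153.  246.]
 [ 486. -126.  298.]
 [ 505.  -90.  326.]]
```

View pics/c2.png

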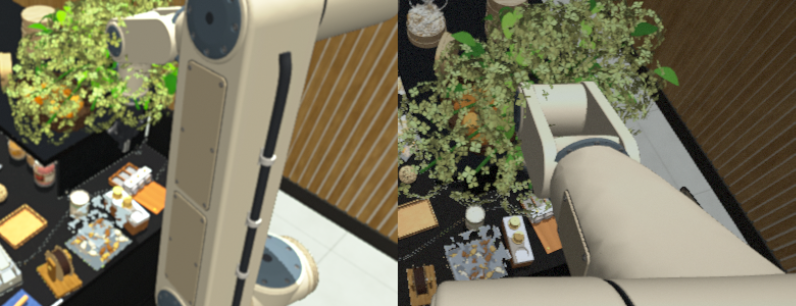

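```bash
python3 - <<'E'
from h import *
for n,(u,v) in dict(scene=(369,145),top=(372,192)).items():
    f=np.load(f"pics/{n}1.npz");X=cloud(n,f["d"]);p=f["p"]
    print(n); 
    for vv in range(v-14,v+18,2): print(vv,[f"{int(X[vv,uu,2])}" for uu in range(u-12,u+16,2)])
    f0=np.load(f"pics/{n}0.npz");print("d",[ (vv,int(np.sum(np.abs(f["d"][vv,u-15:u+15]-f0["d"][vv,u-15:u+15])>30))) for vv in range(v-4,v+20)])
    x=X.reshape(-1,3)
    for nm,(x0,x1,y0,y1,z0,z1) in dict(v_far=(475,515,-165,-110,74,84),v_mid=(430,472,-160,-105,74,84)).items():
        Q=x[(x[:,0]>x0)&(x[:,0]<x1)&(x[:,1]>y0)&(x[:,1]<y1)&(x[:,2]>z0)&(x[:,2]<z1)];print(nm,len(Q),np.median(Q,0).round(1))
a=cv2.imread("pics/scene1.png")[105:205,330:420];b=cv2.imread("pics/top1.png")[160:260,330:420]
cv2.imwrite("pics/c3.png",cv2.resize(np.hstack([a,b]),None,fx=4.4,fy=4.4,interpolation=cv2.INTER_CUBIC))
E
```

```text
scene
131 ['326', '332', '330', '327', '130', '300', '303', '314', '320', '315', '304', '302', '297', '295']
133 ['146', '328', '322', '320', '317', '294', '294', '305', '309', '293', '299', '294', '290', '68']
135 ['138', '132', '318', '311', '309', '309', '296', '298', '295', '291', '289', '74', '66', '60']
137 ['129', '121', '117', '305', '302', '300', '297', '290', '289', '278', '280', '58', '56', '48']
139 ['115', '111', '108', '102', '94', '291', '288', '283', '279', '276', '58', '51', '45', '37']
141 ['107', '103', '100', '93', '85', '266', '274', '267', '272', '264', '50', '36', '40', '28']
143 ['96', '94', '85', '81', '77', '259', '264', '266', '264', '260', '38', '31', '24', '24']
145 ['91', '82', '79', '73', '65', '249', '258', '256', '257', '252', '24', '20', '16', '11']
147 ['77', '73', '73', '59', '53', '50', '250', '246', '249', '25', '22', '14', '8', '3']
149 ['70', '66', '55', '52', '44', '34', '34', '29', '20', '15', '8', '1', '-1', '-2']
151 ['64', '54', '52', '40', '33', '30', '19', '17', '11', '5', '-3', '0', '0', '0']
153 ['48', '44', '43', '29', '25', '21', '11
[... 1836 characters left out ...]
99', '498', '503', '6']
202 ['-1', '447', '2', '471', '0', '2', '1', '24', '11', '491', '490', '7', '493', '496']
204 ['437', '7', '6', '5', '5', '0', '0', '14', '15', '11', '483', '39', '430', '433']
206 ['467', '-2', '0', '466', '-1', '6', '4', '6', '476', '480', '478', '45', '48', '51']
208 ['461', '-3', '2', '436', '440', '462', '469', '469', '451', '472', '475', '482', '44', '483']
d [(188, 24), (189, 19), (190, 12), (191, 11), (192, 6), (193, 6), (194, 2), (195, 5), (196, 4), (197, 0), (198, 0), (199, 0), (200, 1), (201, 0), (202, 0), (203, 1), (204, 0), (205, 1), (206, 0), (207, 0), (208, 0), (209, 0), (210, 2), (211, 0)]
v_far 73 [ 495.1 -141.    80.1]
v_mid 73 [ 450.1 -136.1   80.4]
```

View pics/c3.png

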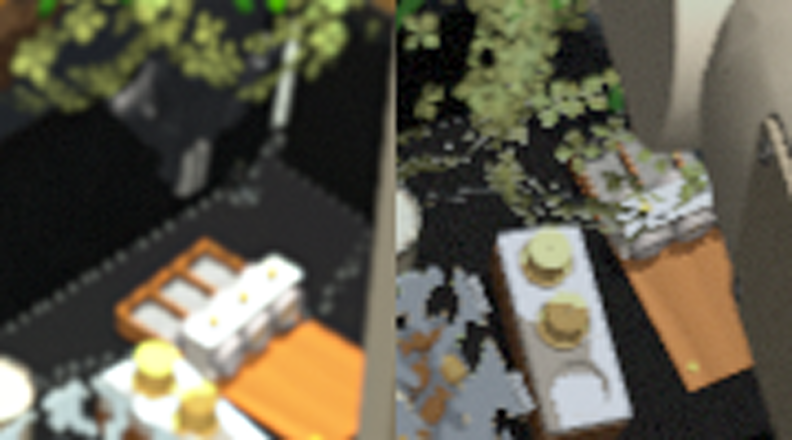

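```bash
python3 - <<'E'
from h import *
s=r.sense();print(s["eef_pos"])
for n in("scene","top"):
    f=np.load(f"pics/{n}1.npz");f0=np.load(f"pics/{n}0.npz")
    X=cloud(n,f["d"]);m=(X[...,0]>440)&(X[...,0]<560)&(X[...,1]>-210)&(X[...,1]<-80)&(X[...,2]>200)&(X[...,2]<275)
    v,u=np.nonzero(m);Q=X[m];o=np.argsort(Q[:,2])
    print(n,len(Q));[print(u[i],v[i],Q[i].round(0),f["p"][v[i],u[i]]) for i in o[:14]]
    j=v==v.max();print("tip px",u[j].mean(),v.max())
print(tri((372.5,148),(373.5,196.5)))
E
```

```text
[ 495.2079021  -141.05273094  221.34500608]
scene 70
370 148 [ 493. -138.  240.] [76 76 71]
372 148 [ 486. -137.  245.] [97 98 93]
371 148 [ 487. -135.  246.] [99 99 93]
371 147 [ 490. -138.  246.] [103 103  98]
374 147 [ 484. -143.  247.] [75 75 71]
375 146 [ 484. -147.  249.] [77 77 73]
373 147 [ 484. -139.  249.] [93 94 88]
367 145 [ 501. -132.  250.] [30 31 33]
370 147 [ 489. -132.  250.] [73 73 71]
370 146 [ 492. -135.  250.] [60 62 60]
369 147 [ 490. -129.  251.] [38 39 40]
372 147 [ 484. -135.  251.] [111 111 105]
368 146 [ 494. -129.  252.] [23 25 26]
374 146 [ 483. -142.  252.] [87 88 82]
tip px 371.0 148
top 21
372 195 [ 490. -135.  243.] [68 72 59]
376 196 [ 483. -143.  246.] [123 123 122]
374 196 [ 485. -138.  247.] [100 101  99]
375 196 [ 483. -139.  248.] [109 111 108]
377 195 [ 484. -145.  249.] [118 120 116]
371 195 [ 488. -130.  250.] [88 86 65]
373 195 [ 486. -135.  252.] [112 121  95]
373 196 [ 483. -133.  252.] [98 99 94]
376 195 [ 483. -141.  253.] [75 77 74]
370 193 [ 492. -128.  255.] [80 83 52]
378 194 [ 483. -146.  256.] [117 119 103]
373 193 [ 489. -134.  258.] [86 92 59]
377 194 [ 483. -143.  259.] [96 94 91]
377 193 [ 485. -143.  261.] [91 91 72]
tip px 374.5 196
(array([ 482.57671048, -135.22785854,  248.76152417]), np.float64(0.6093820676261245))
```

```bash
python3 - <<'E'
from h import *
print(proj("scene",[[208,-589,212],[208,-589,195],[208,-589,260]]).round())
f=np.load("pics/scene0.npz");X=cloud("scene",f["d"])
m=(X[...,0]>120)&(X[...,0]<300)&(X[...,1]>-680)&(X[...,1]<-500)&(X[...,2]>150)&(X[...,2]<420)
v,u=np.nonzero(m);Q=X[m];print(len(Q));o=np.argsort(Q[:,2])
for i in o[:len(o):max(1,len(o)//25)]: print(u[i],v[i],Q[i].round())
E
```

```text
[[542. 137.]
 [540. 142.]
 [548. 125.]]
1035
544 139 [ 189. -547.  241.]
546 135 [ 186. -536.  264.]
553 125 [ 186. -553.  291.]
547 127 [ 188. -519.  300.]
548 113 [ 214. -560.  314.]
555 122 [ 176. -524.  322.]
552 110 [ 207. -559.  328.]
559 118 [ 173. -531.  334.]
564 107 [ 187. -579.  340.]
554 107 [ 203. -551.  345.]
561 113 [ 175. -534.  348.]
568 104 [ 178. -568.  360.]
556 101 [ 205. -549.  364.]
558 100 [ 202. -551.  368.]
558 99 [ 202. -549.  372.]
567 99 [ 184. -560.  377.]
561 97 [ 198. -550.  381.]
565 97 [ 189. -551.  385.]
555 90 [ 221. -555.  389.]
555 88 [ 224. -557.  393.]
559 89 [ 213. -554.  397.]
558 87 [ 217. -554.  401.]
561 88 [ 209. -552.  403.]
562 86 [ 211. -560.  404.]
561 84 [ 215. -561.  408.]
567 85 [ 198. -551.  418.]
```

Request:
{"name": "drive_tool", "arguments": {"deltas": [[0,0,0,0],[0,0,0,0],[0,0,0,0],[0,0,0,0]]}}

```text
clock: 4.53
eef_pos: [495.4, -141.1, 221.0]
tcp_rot: [-3.141, 0.001, -0.117]
contact_force: [0.0, 0.7, -0.2]
opening: 0.0
```

```bash
python3 - <<'E'
from h import *
s=r.sense();print(s["eef_pos"])
for n in("scene","top"):
    p,d=cams.grab_frame(n);X=cloud(n,d);m=(X[...,0]>440)&(X[...,0]<560)&(X[...,1]>-210)&(X[...,1]<-80)&(X[...,2]>190)&(X[...,2]<275)
    v,u=np.nonzero(m);Q=X[m];print(n,len(Q),np.percentile(Q,[2,10,50],axis=0).round(),v.max())
E
```

```text
[ 495.40200433 -141.10364747  221.00581302]
scene 82 [[ 481. -153.  241.]
 [ 483. -146.  247.]
 [ 487. -136.  258.]] 149
top 21 [[ 482. -145.  245.]
 [ 483. -145.  247.]
 [ 484. -138.  256.]] 196
```

Request:
{"name": "drive_tool", "arguments": {"deltas": [[0,0,2.5,0],[0,0,3,0],[0,0,3,0],[0,0,2.5,0],[0,0,1.5,0],[0,0,1,0],[0,0,0.5,0],[0,0,0.4,0],[0,0,0,0],[0,0,0,0]], "jaw": 0.4}}

```text
clock: 5.47
eef_pos: [496.3, -141.4, 78.3]
tcp_rot: [3.141, -0.001, -0.117]
contact_force: [-0.5, 0.1, 0.4]
opening: 0.602
```

```bash
cat >tip.py <<'E'
from h import *
s=r.sense();e=s["eef_pos"];print(e)
for n in("scene","top"):
    p,d=cams.grab_frame(n);X=cloud(n,d);m=(abs(X[...,0]-e[0])<45)&(abs(X[...,1]-e[1])<60)&(X[...,2]>60)&(X[...,2]<150)
    v,u=np.nonzero(m);Q=X[m];hs=cv2.cvtColor(p,cv2.COLOR_RGB2HSV)[m]
    g=(hs[:,1]<30)&(hs[:,2]<170)
    o=np.argsort(Q[:,2]);o=[i for i in o if g[i]];print(n,len(Q),len(o));[print(u[i],v[i],Q[i].round(),p[v[i],u[i]]) for i in o[:12]]
    cv2.imwrite(f"pics/tip_{n}.png",cv2.resize(p[130:230,325:415,::-1],None,fx=4.4,fy=4.4,interpolation=cv2.INTER_CUBIC))
cv2.imwrite("pics/tip.png",np.hstack([cv2.imread("pics/tip_scene.png"),cv2.imread("pics/tip_top.png")]))
E
python3 tip.py
```

```text
[ 496.27791904 -141.36469656   78.29897357]
scene 269 107
372 177 [ 497. -170.  100.] [128 122 118]
359 186 [ 493. -108.  105.] [142 151 146]
360 186 [ 490. -110.  105.] [147 152 138]
374 178 [ 486. -167.  105.] [133 145 141]
373 176 [ 494. -171.  106.] [39 38 37]
375 178 [ 484. -169.  107.] [122 132 128]
358 186 [ 494. -105.  107.] [119 128 124]
374 177 [ 488. -169.  107.] [54 58 57]
373 177 [ 490. -167.  107.] [93 95 93]
357 185 [ 498. -105.  107.] [39 41 41]
376 178 [ 481. -170.  108.] [163 164 148]
356 184 [ 502. -105.  108.] [39 40 41]
top 0 0
```

View pics/tip.png

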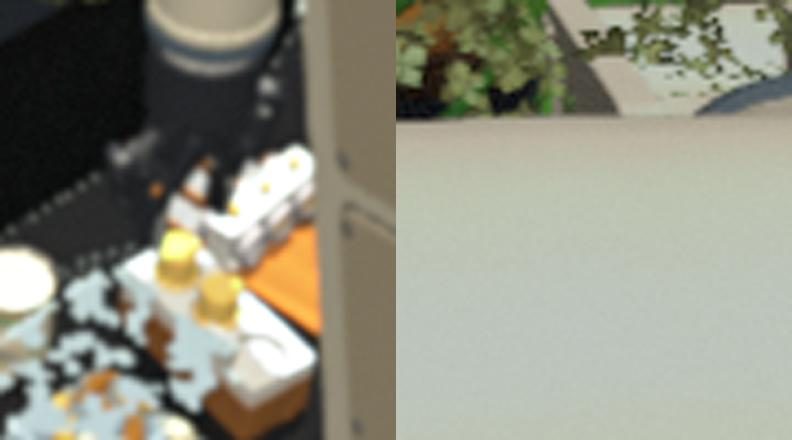

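The scene crop shows the fingers hanging well above the far votive: the tips are near z≈104, although the reported TCP z of 78 implies about 65. The reported z seems about 35 mm low, so I'll go by sight and contact force.

Request:
{"name": "drive_tool", "arguments": {"deltas": [[0,0,0.8,0],[0,0,0.8,0],[0,0,0.7,0],[0,0,0.5,0],[0,0,0.4,0],[0,0,0.2,0],[0,0,0,0],[0,0,0,0]]}}

```text
clock: 6.23
eef_pos: [495.7, -141.2, 43.5]
tcp_rot: [-3.142, 0.0, -0.117]
contact_force: [1.0, 0.3, 0.5]
opening: 0.601
```

```bash
python3 tip.py | head -12
```

```text
[ 495.6693711  -141.18752484   43.47120606]
scene 467 230
373 187 [ 486. -168.   66.] [128 124 115]
374 187 [ 482. -168.   68.] [118 116 108]
373 186 [ 486. -167.   70.] [74 73 68]
376 184 [ 485. -180.   71.] [129 128 120]
372 183 [ 495. -172.   73.] [28 28 28]
375 186 [ 480. -169.   74.] [120 120 111]
374 186 [ 482. -167.   74.] [79 78 73]
373 185 [ 487. -168.   74.] [38 37 36]
370 182 [ 501. -169.   75.] [120 120 114]
374 185 [ 484. -169.   75.] [59 60 56]
```

Request:
{"name": "drive_tool", "arguments": {"deltas": [[0,0,0.2,0],[0,0,0,0],[0,0,0,0],[0,0,0,0],[0,0,0,0],[0,0,0,0],[0,0,0,0]], "jaw": 1, "force": 30}}

```text
clock: 6.92
eef_pos: [495.8, -141.2, 41.7]
tcp_rot: [3.142, -0.0, -0.117]
contact_force: [0.1, -0.6, 3.5]
opening: 0.324
```

Request:
{"name": "drive_tool", "arguments": {"deltas": [[0,0,-0.2,0],[0,0,-0.5,0],[0,0,-0.8,0],[0,0,-1.5,0],[0,0,-2,0],[0,0,-2.5,0],[0,0,-2.5,0],[0,0,-2,0],[0,0,-1,0],[0,0,0,0],[0,0,0,0]]}}

```text
clock: 7.83
eef_pos: [495.7, -141.2, 171.7]
tcp_rot: [3.141, -0.001, -0.117]
contact_force: [-0.2, -0.0, -0.6]
opening: 0.323
```

```bash
python3 go.py 650 128 170 -6.7
```

```text
turn -0.0 cm after turn [ 12.19 -28.53   0.17] before turn [ 12.18 -28.54   0.17]
```

Request:
{"name": "drive_tool", "arguments": {"deltas": [[0,-2.5,0,0],[0,-3.5,0,0],[0,-3.5,0,0],[0,-3.5,0,0],[0,-3.5,0,0],[0,-3.5,0,0],[0,-3,0,0],[0,-2.5,0,0],[0,-1.5,0,0],[0,0,0,0]]}}

```text
clock: 8.67
eef_pos: [526.5, 129.5, 169.7]
tcp_rot: [3.141, 0.002, -0.115]
contact_force: [0.8, -0.3, 0.5]
opening: 0.317
```

```bash
python3 go.py 647 129 130 -6.7
```

```text
turn 0.002 cm after turn [11.97 -1.36  3.97] before turn [11.97 -1.33  3.97]
```

Request:
{"name": "drive_tool", "arguments": {"deltas": [[2,-0.2,0,0],[2.5,-0.3,0,0],[2.5,-0.3,1,0],[2.5,-0.3,1.5,0],[1.5,-0.2,1.5,0],[1,0,0,0],[0,0,0,0],[0,0,0,0]]}}

```text
clock: 9.33
eef_pos: [647.2, 125.1, 130.7]
tcp_rot: [3.141, 0.002, -0.118]
contact_force: [0.1, 0.8, -1.0]
opening: 0.317
```

```bash
python3 - <<'E'
from h import *
e=r.sense()["eef_pos"];print(e)
for n in("scene","top"):
    p,d=cams.grab_frame(n);cv2.imwrite(f"pics/{n}3.png",p[:,:,::-1]);X=cloud(n,d);hs=cv2.cvtColor(p,cv2.COLOR_RGB2HSV)
    m=(abs(X[...,0]-e[0])<45)&(abs(X[...,1]-e[1])<50)&(X[...,2]>100)&(X[...,2]<250)
    y=m&(hs[...,0]>20)&(hs[...,0]<42)&(hs[...,1]>35)
    print(n,m.sum(),y.sum());
    if y.sum()>3: print(np.percentile(X[y],[2,50,98],axis=0).round())
a=cv2.imread("pics/scene3.png")[130:270,210:350];b=cv2.imread("pics/top3.png")[110:250,210:350]
cv2.imwrite("pics/c4.png",cv2.resize(np.hstack([a,b]),None,fx=2.8,fy=2.8))
E
python3 go.py 647 129 30 -6.7
```

```text
[647.24533431 125.1448547  130.66431418]
scene 630 108
[[631. 110. 135.]
 [637. 127. 165.]
 [659. 146. 204.]]
top 70 38
[[629. 140. 185.]
 [641. 161. 219.]
 [658. 173. 249.]]
turn -0.0 cm after turn [-0.06 -0.36 10.18] before turn [-0.06 -0.36 10.18]
```

View pics/c4.png

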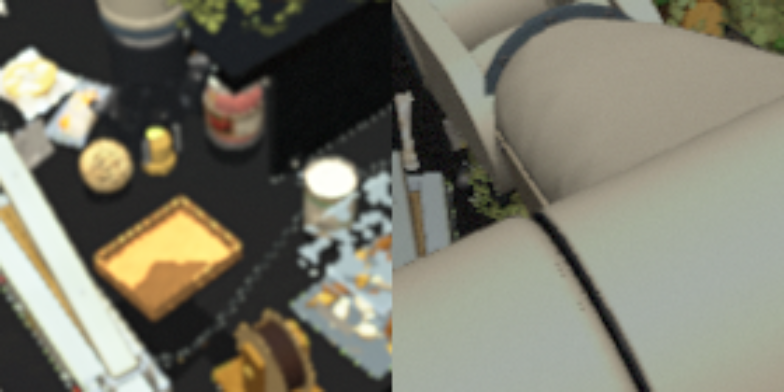

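The held votive is visible upright above the tray, its bottom at about z≈135 as computed.

Request:
{"name": "drive_tool", "arguments": {"deltas": [[0,-0.2,2,0],[0,-0.2,2.5,0],[0,0,2.5,0],[0,0,2,0],[0,0,1.5,0],[0,0,1,0],[0,0,0.6,0],[0,0,0.4,0],[0,0,0.3,0],[0,0,0,0],[0,0,0,0]]}}

```text
clock: 10.35
eef_pos: [648.9, 129.9, 4.3]
tcp_rot: [-3.141, -0.001, -0.117]
contact_force: [0.6, 0.4, -0.2]
opening: 0.316
```

Request:
{"name": "drive_tool", "arguments": {"deltas": [[0,0,0.2,0],[0,0,0.1,0],[0,0,0.1,0],[0,0,0,0],[0,0,0,0]]}}

```text
clock: 10.77
eef_pos: [648.4, 129.8, -0.4]
tcp_rot: [3.142, 0.0, -0.117]
contact_force: [0.2, -0.9, 0.7]
opening: 0.318
```

Request:
{"name": "drive_tool", "arguments": {"deltas": [[0,0,0.1,0],[0,0,0.1,0],[0,0,0,0],[0,0,0,0]]}}

```text
clock: 11.1
eef_pos: [648.7, 129.9, -1.3]
tcp_rot: [-3.141, -0.0, -0.117]
contact_force: [-3.3, -0.9, 9.8]
opening: 0.317
```

Request:
{"name": "drive_tool", "arguments": {"deltas": [[0,0,-0.05,0],[0,0,0,0],[0,0,0,0],[0,0,0,0],[0,0,0,0]], "jaw": 0.48}}

```text
clock: 11.52
eef_pos: [648.3, 129.8, -2.1]
tcp_rot: [3.142, 0.0, -0.117]
contact_force: [0.5, 0.6, 0.6]
opening: 0.518
```

Request:
{"name": "drive_tool", "arguments": {"deltas": [[0,0,-0.5,0],[0,0,-1,0],[0,0,-2,0],[0,0,-3,0],[0,0,-3,0],[-1,0,-3,0],[-2,0,-1,0],[-3.5,0,0,0],[-3.5,0,0,0],[-3,0,0,0]]}}

```text
clock: 12.35
eef_pos: [517.5, 145.0, 134.2]
tcp_rot: [-3.141, -0.001, -0.118]
contact_force: [0.1, -0.6, -0.2]
opening: 0.521
```

```bash
cat >vot.py <<'E'
from h import *
for n in("scene","top"):
    p,d=cams.grab_frame(n);X=cloud(n,d);hs=cv2.cvtColor(p,cv2.COLOR_RGB2HSV);cv2.imwrite(f"pics/{n}v.png",p[:,:,::-1])
    m=(X[...,0]>575)&(X[...,0]<680)&(X[...,1]>75)&(X[...,1]<205)&(X[...,2]>33)&(X[...,2]<42)
    t=m.astype(np.uint8);k,l,st,c=cv2.connectedComponentsWithStats(cv2.dilate(t,np.ones((2,2))))
    for i in range(1,k):
        q=(l==i)&m
        if q.sum()>15: print(n,q.sum(),X[q].mean(0).round(1),X[q].std(0).round(1))
E
python3 vot.py; python3 go.py 449.8 -135.4 150 -6.7
```

```text
scene 45 [648.  128.7  36. ] [8.3 7.3 2. ]
turn 0.001 cm after turn [-3.17 28.6  -1.63] before turn [-3.19 28.6  -1.63]
```

Request:
{"name": "drive_tool", "arguments": {"deltas": [[-0.4,2.5,-0.5,0],[-0.4,3.5,0,0],[-0.4,3.5,0,0],[-0.4,3.5,0,0],[-0.4,3.5,0,0],[-0.4,3.5,0,0],[-0.4,3,0,0],[-0.3,2.5,0,0],[-0.1,2,0,0],[0,1.1,0,0],[0,0,0,0],[0,0,0,0]], "jaw": 0.4}}

```text
clock: 13.45
eef_pos: [454.6, -135.5, 138.5]
tcp_rot: [-3.141, -0.001, -0.119]
contact_force: [-0.4, 0.6, 0.5]
opening: 0.599
```

```bash
python3 go.py 449.8 -135.4 43 -6.7
```

```text
turn -0.002 cm after turn [-0.48  0.05  9.55] before turn [-0.48  0.05  9.55]
```

Request:
{"name": "drive_tool", "arguments": {"deltas": [[-0.5,0,1.5,0],[0,0,2,0],[0,0,2,0],[0,0,1.5,0],[0,0,1,0],[0,0,0.8,0],[0,0,0.5,0],[0,0,0.2,0],[0,0,0,0],[0,0,0,0]]}}

```text
clock: 14.28
eef_pos: [449.6, -134.7, 43.6]
tcp_rot: [3.142, -0.001, -0.117]
contact_force: [0.4, 0.5, -0.0]
opening: 0.603
```

Request:
{"name": "drive_tool", "arguments": {"deltas": [[0,0,0,0],[0,0,0,0],[0,0,0,0],[0,0,0,0],[0,0,0,0],[0,0,0,0]], "jaw": 1}}

```text
clock: 14.78
eef_pos: [449.6, -134.9, 43.8]
tcp_rot: [3.141, -0.001, -0.117]
contact_force: [-0.9, 1.2, 5.6]
opening: 0.318
```

Request:
{"name": "drive_tool", "arguments": {"deltas": [[0,0,-0.3,0],[0,0,-0.7,0],[0,0,-1.5,0],[0,0,-2.5,0],[0,0,-2.5,0],[0,0,-2.5,0],[0,0,-2,0],[0,0,-0.5,0],[0,0,0,0],[0,0,0,0]]}}

```text
clock: 15.62
eef_pos: [448.8, -134.7, 167.9]
tcp_rot: [3.142, -0.0, -0.117]
contact_force: [-0.0, 0.6, -0.3]
opening: 0.322
```

Request:
{"name": "drive_tool", "arguments": {"deltas": [[0.2,-2,0,0],[0.2,-3,0,0],[0.2,-3.5,0,0],[0.2,-3.5,0,0],[0.2,-3.5,0,0],[0.2,-3.5,0,0],[0.2,-3.5,0,0],[0.2,-3,0,0],[0,-2,0,0],[0,-0.9,0,0],[0,0,0,0],[0,0,0,0]]}}

```text
clock: 16.62
eef_pos: [497.3, 144.9, 166.9]
tcp_rot: [3.14, 0.002, -0.116]
contact_force: [-0.4, 0.0, -0.9]
opening: 0.319
```

```bash
python3 go.py 606.5 150 5 -6.7
```

```text
turn 0.001 cm after turn [10.78 -1.78 16.19] before turn [10.78 -1.77 16.19]
```

Request:
{"name": "drive_tool", "arguments": {"deltas": [[2,-0.4,0,0],[3,-0.5,0,0],[3,-0.5,1,0],[2,-0.4,2,0],[0.8,0,2.5,0],[0,0,2.5,0],[0,0,2.5,0],[0,0,2.5,0],[0,0,1.5,0],[0,0,0.5,0],[0,0,0,0],[0,0,0,0]]}}

```text
clock: 17.62
eef_pos: [607.8, 149.8, 18.5]
tcp_rot: [3.141, -0.0, -0.118]
contact_force: [0.7, -0.0, -0.6]
opening: 0.315
```

```bash
python3 go.py 606.5 150 0.8 -6.7
```

```text
turn -0.001 cm after turn [-0.13 -0.01  1.77] before turn [-0.13 -0.01  1.77]
```

Request:
{"name": "drive_tool", "arguments": {"deltas": [[0,0,0.5,0],[0,0,0.4,0],[0,0,0.3,0],[0,0,0.2,0],[0,0,0.1,0],[0,0,0.1,0],[0,0,0,0],[0,0,0,0]]}}

```text
clock: 18.28
eef_pos: [607.6, 150.8, 2.1]
tcp_rot: [-3.142, -0.0, -0.117]
contact_force: [0.2, -0.2, -0.5]
opening: 0.315
```

Request:
{"name": "drive_tool", "arguments": {"deltas": [[0,0,0.1,0],[0,0,0.05,0],[0,0,0,0],[0,0,0,0]]}}

```text
clock: 18.62
eef_pos: [607.7, 150.8, 0.8]
tcp_rot: [-3.141, -0.0, -0.117]
contact_force: [-0.8, -0.0, 4.2]
opening: 0.32
```

Request:
{"name": "drive_tool", "arguments": {"deltas": [[0,0,0,0],[0,0,0,0],[0,0,0,0],[0,0,0,0]], "jaw": 0.48}}

```text
clock: 18.95
eef_pos: [607.6, 150.7, 0.5]
tcp_rot: [3.142, 0.0, -0.117]
contact_force: [-0.2, -0.1, 0.4]
opening: 0.518
```

Request:
{"name": "drive_tool", "arguments": {"deltas": [[0,0,-0.5,0],[0,0,-1,0],[0,0,-2,0],[0,0,-3,0],[0,0,-3,0],[-1,0,-3,0],[-2,0,-3,0],[-3.5,0,0,0],[-3.5,0,0,0],[-3,0,0,0]]}}

```text
clock: 19.78
eef_pos: [476.9, 166.0, 157.0]
tcp_rot: [-3.141, -0.001, -0.118]
contact_force: [0.3, -0.1, -0.8]
opening: 0.523
```

```bash
cat >dow.py <<'E'
from h import *
print(r.sense()["eef_pos"])
for n in("scene","top"):
    p,d=cams.grab_frame(n);X=cloud(n,d).reshape(-1,3);cv2.imwrite(f"pics/{n}d.png",p[:,:,::-1])
    b=(X[:,0]>345)&(X[:,0]<470)&(X[:,1]>230)&(X[:,1]<440)
    for nm,z0,z1 in(("grip",31,43),("shaft",17,30)):
        Q=X[b&(X[:,2]>z0)&(X[:,2]<z1)]
        if len(Q)>20:
            q=cv2.minAreaRect(Q[:,:2].astype(np.float32));print(n,nm,len(Q),[np.round(v,1) for v in q],np.median(Q,0).round(1))
E
python3 vot.py; python3 dow.py
```

```text
scene 43 [648.  130.6  36.3] [8.  6.3 1.9]
scene 60 [607.1 151.1  36. ] [7.8 7.7 1.8]
[474.03088138 165.7365634  156.26671296]
scene grip 176 [array([428.4, 316.7]), array([ 41.6, 147.9]), np.float64(31.7)] [399.7 361.   35.6]
scene shaft 172 [array([420. , 315.3]), array([ 54.1, 143.8]), np.float64(29.6)] [407.1 319.8  24. ]
top grip 171 [array([427.2, 315.7]), array([ 44.2, 145.7]), np.float64(32.4)] [400.6 359.9  36.5]
top shaft 142 [array([416.4, 307.2]), array([ 46.1, 147.2]), np.float64(40.0)] [408.4 316.8  24.8]
```

Request:
{"name": "drive_tool", "arguments": {"deltas": [[0,0,0,-0.123],[0,0,0,-0.123],[0,0,0,-0.123],[0,0,0,-0.123],[0,0,0,-0.123],[0,0,0,-0.123],[0,0,0,-0.123],[0,0,0,-0.123],[0,0,0,-0.123],[0,0,0,-0.123],[0,0,0,-0.123],[0,0,0,-0.123]]}}

```text
clock: 20.98
eef_pos: [480.1, 165.9, 156.0]
tcp_rot: [3.14, -0.001, 1.364]
contact_force: [-0.4, 0.5, -0.3]
opening: 0.518
```

Request:
{"name": "drive_tool", "arguments": {"deltas": [[0,0,0,-0.123],[0,0,0,-0.123],[0,0,0,-0.123],[0,0,0,-0.01],[0,0,0,0]]}}

```text
clock: 21.4
eef_pos: [479.6, 165.9, 155.8]
tcp_rot: [3.141, -0.0, 1.734]
contact_force: [-0.3, -0.0, 0.5]
opening: 0.518
```

```bash
python3 go.py 400 361 100 99.6
```

```text
turn -0.004 cm after turn [20.56 -4.6   5.58] before turn [20.54 -4.68  5.58]
```

Request:
{"name": "drive_tool", "arguments": {"deltas": [[2.5,-0.6,0,0],[3.5,-0.8,0,0],[3.5,-0.8,0,0],[3.5,-0.8,1,0],[3.5,-0.8,1.5,0],[2.5,-0.6,1.5,0],[1.5,-0.2,1.5,0],[0,0,0,0],[0,0,0,0]]}}

```text
clock: 22.15
eef_pos: [398.7, 360.6, 100.0]
tcp_rot: [-3.14, 0.001, 1.737]
contact_force: [0.0, -1.1, -0.4]
opening: 0.521
```

```bash
python3 dow.py; python3 go.py 400 361 0 99.6
```

```text
[398.73828389 360.61712029 100.01036723]
scene grip 178 [array([424.7, 316.8]), array([ 39.9, 144.6]), np.float64(28.0)] [399.  361.5  35.6]
scene shaft 166 [array([418.5, 312.4]), array([ 45.6, 146.2]), np.float64(27.2)] [407.4 318.5  23.7]
turn -0.003 cm after turn [ 0.1   0.04 10.11] before turn [ 0.1   0.04 10.11]
```

Request:
{"name": "drive_tool", "arguments": {"deltas": [[0,0,2,0],[0,0,2.5,0],[0,0,2,0],[0,0,1.5,0],[0,0,1,0],[0,0,0.5,0],[0,0,0,0],[0,0,0,0]]}}

```text
clock: 22.92
eef_pos: [399.7, 360.5, 6.3]
tcp_rot: [3.141, -0.0, 1.737]
contact_force: [-0.7, 0.4, 0.2]
opening: 0.518
```

Request:
{"name": "drive_tool", "arguments": {"deltas": [[0,0,0.5,0],[0,0,0.5,0],[0,0,0.3,0],[0,0,0.2,0],[0,0,0.1,0],[0,0,0,0],[0,0,0,0]]}}

```text
clock: 23.5
eef_pos: [399.0, 360.5, -10.4]
tcp_rot: [-3.142, 0.0, 1.738]
contact_force: [0.7, -0.0, -0.0]
opening: 0.516
```

```bash
python3 - <<'E'
from h import *
e=r.sense()["eef_pos"];print(e)
p,d=cams.grab_frame("scene");cv2.imwrite("pics/s5.png",cv2.resize(p[220:345,195:345,::-1],None,fx=5,fy=4.8,interpolation=cv2.INTER_CUBIC))
X=cloud("scene",d);m=(abs(X[...,0]-400)<50)&(abs(X[...,1]-361)<16);hs=cv2.cvtColor(p,cv2.COLOR_RGB2HSV)
g=m&(hs[...,1]<40)&(X[...,2]>2)&(X[...,2]<60);Q=X[g];o=np.argsort(Q[:,2]);print(len(Q),Q[o[:40:3]].round().tolist())
E
```

```text
[399.03165358 360.4714515  -10.42460153]
104 [[386.0, 362.0, 3.0], [351.0, 366.0, 4.0], [354.0, 357.0, 4.0], [355.0, 362.0, 4.0], [352.0, 351.0, 5.0], [353.0, 361.0, 6.0], [356.0, 361.0, 7.0], [353.0, 350.0, 8.0], [353.0, 360.0, 9.0], [355.0, 346.0, 10.0], [354.0, 350.0, 11.0], [352.0, 374.0, 13.0], [370.0, 362.0, 20.0], [373.0, 367.0, 22.0]]
```

View pics/s5.png

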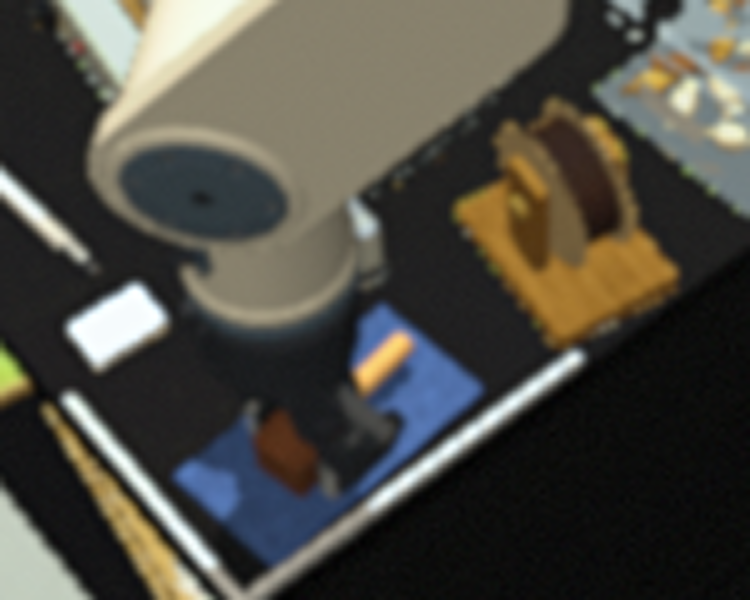

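The fingers straddle the brown grip at crop (285,455), with the tips around z≈18. I'll go a little lower and close.

Request:
{"name": "drive_tool", "arguments": {"deltas": [[0,0,0.2,0],[0,0,0.2,0],[0,0,0.1,0],[0,0,0,0],[0,0,0,0]]}}

```text
clock: 23.97
eef_pos: [399.0, 360.4, -15.5]
tcp_rot: [-3.141, 0.0, 1.738]
contact_force: [0.1, -0.0, -0.4]
opening: 0.515
```

Request:
{"name": "drive_tool", "arguments": {"deltas": [[0,0,0,0],[0,0,0,0],[0,0,0,0],[0,0,0,0],[0,0,0,0],[0,0,0,0]], "jaw": 1, "force": 80}}

```text
clock: 24.47
eef_pos: [399.2, 360.6, -15.1]
tcp_rot: [3.141, -0.0, 1.738]
contact_force: [-0.1, -1.3, 4.9]
opening: 0.387
```

Request:
{"name": "drive_tool", "arguments": {"deltas": [[0,0,-0.3,0],[0,0,-0.7,0],[0,0,-1.5,0],[0,0,-2.5,0],[0,0,-2.5,0],[0,0,-2.5,0],[0,0,-2.5,0],[0,0,-2,0],[0,0,-1,0],[0,0,0,0],[0,0,0,0]]}}

```text
clock: 25.38
eef_pos: [398.9, 360.3, 139.5]
tcp_rot: [3.141, -0.0, 1.738]
contact_force: [-0.5, -0.1, -0.6]
opening: 0.388
```

```bash
python3 go.py 398.6 -268 140 184.6
```

```text
turn -1.484 cm after turn [ 5.070e+00 -6.263e+01 -5.000e-02] before turn [-6.195e+01 -1.048e+01 -5.000e-02]
```

Request:
{"name": "drive_tool", "arguments": {"deltas": [[-2,-0.3,0,0],[-3,-0.5,0,0],[-3.5,-0.6,0,0],[-3.5,-0.6,0,0],[-3.5,-0.6,0,0],[-3.5,-0.6,0,0],[-3.5,-0.6,0,0],[-3.5,-0.6,0,0],[-3.5,-0.6,0,0],[-3.5,-0.6,0,0],[-3,-0.5,0,0],[-2,-0.3,0,0]]}}

```text
clock: 26.38
eef_pos: [397.4, -27.2, 138.1]
tcp_rot: [-3.139, -0.0, 1.737]
contact_force: [0.1, 0.3, -0.0]
opening: 0.388
```

Request:
{"name": "drive_tool", "arguments": {"deltas": [[0,0,0,-0.12],[0,0,0,-0.12],[0,0,0,-0.12],[0,0,0,-0.12],[0,0,0,-0.12],[0,0,0,-0.12],[0,0,0,-0.12],[0,0,0,-0.12],[0,0,0,-0.12],[0,0,0,-0.12],[0,0,0,-0.12],[0,0,0,-0.12]]}}

```text
clock: 27.38
eef_pos: [397.8, -24.8, 138.0]
tcp_rot: [3.141, -0.003, -3.099]
contact_force: [-0.3, -0.3, -0.5]
opening: 0.388
```

```bash
python3 go.py 394 -268 140 184.6
```

```text
turn -0.038 cm after turn [  2.33 -24.21  -0.2 ] before turn [  1.41 -24.28  -0.2 ]
```

Request:
{"name": "drive_tool", "arguments": {"deltas": [[0,0,0,-0.038],[0.3,-2,0,0],[0.3,-3,0,0],[0.3,-3.5,0,0],[0.3,-3.5,0,0],[0.3,-3.5,0,0],[0.3,-3.5,0,0],[0.3,-3,0,0],[0.2,-2.2,0,0],[0,0,0,0],[0,0,0,0]]}}

```text
clock: 28.3
eef_pos: [392.9, -268.1, 137.9]
tcp_rot: [3.14, -0.002, -3.07]
contact_force: [-0.0, 1.0, -1.0]
opening: 0.386
```

```bash
cat >held.py <<'E'
from h import *
s=r.sense();e=s["eef_pos"];print(e,s["tcp_rot"],s["opening"])
for n in("scene","top"):
    p,d=cams.grab_frame(n);cv2.imwrite(f"pics/{n}h.png",p[:,:,::-1]);X=cloud(n,d);hs=cv2.cvtColor(p,cv2.COLOR_RGB2HSV)
    m=(abs(X[...,0]-e[0]-55)<60)&(abs(X[...,1]-e[1])<35)&(abs(X[...,2]-e[2]-35)<28)
    k=m&(hs[...,0]>10)&(hs[...,0]<26)&(hs[...,1]>60)&(X[...,0]>e[0]+15)
    Q=X[k];print(n,m.sum(),len(Q))
    if len(Q)>10:
        print(np.percentile(Q,[2,50,98],axis=0).round(1).tolist());c=Q.mean(0);v=np.linalg.svd(Q-c)[2][0];v*=np.sign(v[0]);print("dir yaw deg",np.degrees(np.arctan2(v[1],v[0])).round(1),"pitch",np.degrees(np.arcsin(v[2])).round(1))
E
python3 held.py
```

```text
[ 392.9397411  -268.14458527  137.90258248] [ 3.13958052e+00 -2.36501729e-03 -3.06971456e+00] 0.3856084414906427
scene 58 43
[[433.0, -267.9, 167.9], [453.9, -260.5, 173.9], [472.3, -254.8, 181.6]]
dir yaw deg 3.8 pitch 0.9
top 0 0
```

Request:
{"name": "drive_tool", "arguments": {"deltas": [[0,0,2,-0.008],[0,0,2.5,0],[0,0,2.5,0],[0,0,2.5,0],[0,0,2,0],[0,0,1.5,0],[0,0,0.8,0],[0,0,0.4,0],[0,0,0.2,0],[0,0,0,0],[0,0,0,0]]}}

```text
clock: 29.32
eef_pos: [394.6, -268.1, -3.7]
tcp_rot: [-3.141, 0.001, -3.059]
contact_force: [-0.1, -0.6, 0.0]
opening: 0.389
```

```bash
sed -i 's/X\[...,0\]>e\[0\]+15/X[...,0]>e[0]+25/;s/(abs(X\[...,2\]-e\[2\]-35)<28)/(abs(X[...,2]-e[2]-38)<13)/' held.py; python3 held.py; python3 go.py 397.6 -268.1 -9.5 184.6
python3 - <<'E'
import cv2,numpy as np
a=cv2.imread("pics/sceneh.png")[140:230,350:440];b=cv2.imread("pics/toph.png")[170:260,350:440]
cv2.imwrite("pics/c6.png",cv2.resize(np.hstack([a,b]),None,fx=4.4,fy=4.4,interpolation=cv2.INTER_CUBIC))
E
```

```text
[ 394.61377645 -268.07876827   -3.72395931] [-3.14090754e+00  8.72754818e-04 -3.05909581e+00] 0.3891219990122703
scene 130 29
[[442.3, -299.1, 23.7], [460.0, -259.1, 32.6], [501.5, -254.1, 41.0]]
dir yaw deg -34.0 pitch -8.5
top 0 0
turn 0.002 cm after turn [-0.3  -0.01  0.59] before turn [-0.3  -0.01  0.59]
```

View pics/c6.png

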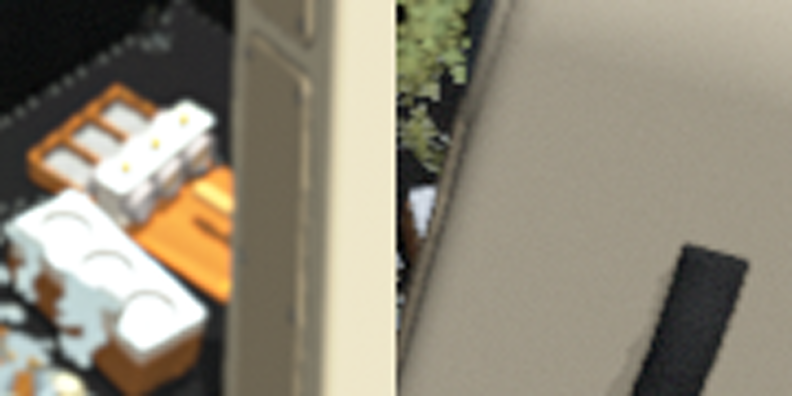

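The scene crop shows the shaft in front of the middle tube, about crop (215,225), and all three grey lanes empty.

Request:
{"name": "drive_tool", "arguments": {"deltas": [[0,0,0.3,0],[0,0,0.25,0],[-0.5,0,0,0],[-0.5,0,0,0],[-0.4,0,0,0],[-0.4,0,0,0],[-0.3,0,0,0],[0,0,0,0],[0,0,0,0]]}}

```text
clock: 30.17
eef_pos: [415.2, -266.2, -9.9]
tcp_rot: [-3.142, 0.0, -3.059]
contact_force: [-0.3, 0.0, -0.6]
opening: 0.385
```

Request:
{"name": "drive_tool", "arguments": {"deltas": [[-0.3,0,0,0],[-0.4,0,0,0],[-0.4,0,0,0],[-0.4,0,0,0],[-0.4,0,0,0],[-0.4,0,0,0],[-0.2,0,0,0]]}}

```text
clock: 30.75
eef_pos: [438.8, -263.6, -10.2]
tcp_rot: [3.14, -0.003, -3.059]
contact_force: [-6.4, -0.8, 1.9]
opening: 0.386
```

```bash
python3 go.py 464.4 -262.7 -9.8 184.6
```

```text
turn 0.002 cm after turn [-2.56 -0.12 -0.04] before turn [-2.56 -0.12 -0.04]
```

Request:
{"name": "drive_tool", "arguments": {"deltas": [[-0.4,0,0,0],[-0.4,0,0,0],[-0.4,0,0,0],[-0.4,0,0,0],[-0.4,0,0,0],[-0.3,0,0,0],[-0.3,0,0,0],[0,0,0,0],[0,0,0,0]]}}

```text
clock: 31.5
eef_pos: [466.0, -262.0, -9.9]
tcp_rot: [-3.142, 0.0, -3.059]
contact_force: [-0.1, -0.1, -0.7]
opening: 0.388
```

```bash
cat >lane.py <<'E'
from h import *
s=r.sense();print(s["eef_pos"],s["contact_force"],s["opening"]);t=.08;O=np.array([497.3,-260.1])
for n in("scene","top"):
    p,d=cams.grab_frame(n);cv2.imwrite(f"pics/{n}l.png",p[:,:,::-1]);X=cloud(n,d).reshape(-1,3)
    q=(X[:,:2]-O)@np.array([[np.cos(t),-np.sin(t)],[np.sin(t),np.cos(t)]])
    for k in(-35,0,35):
        m=(abs(q[:,1]-k)<9)&(q[:,0]>40)&(q[:,0]<97)&(X[:,2]>26)&(X[:,2]<42)
        if m.sum()>3:
            u=np.nonzero(m)[0];print(n,k,m.sum(),"x",np.percentile(q[m,0],[2,50,98]).round(1),"ymed",np.median(q[m,1]).round(1),"ztop",np.percentile(X[m,2],90).round(1),"rgb",np.median(p.reshape(-1,3)[m],0))
E
python3 lane.py
```

```text
[ 466.02043139 -262.00725554   -9.9318342 ] [-0.12797574 -0.08154208 -0.73350532] 0.3880004143046388
scene 0 44 x [42.2 65.5 82.1] ymed 1.8 ztop 33.2 rgb [255.  245.5   0. ]
```

Request:
{"name": "drive_tool", "arguments": {"deltas": [[0.8,0,0,0],[1.5,0,0,0],[1.5,0,0,0],[1.5,0,0,0],[1.2,0,0,0],[0.7,0,0,0],[0,1,0,0],[0,1.5,0,0],[0,1,0,0],[0,0,0,0],[0,0,0,0]]}}

```text
clock: 32.52
eef_pos: [391.7, -232.6, -9.8]
tcp_rot: [-3.141, 0.0, -3.058]
contact_force: [0.7, 0.4, -0.7]
opening: 0.387
```

```bash
python3 lane.py; python3 go.py 391 -233.4 -9.8 184.6
```

```text
[ 391.65260938 -232.64267717   -9.82601005] [ 0.67745259  0.38432295 -0.701902  ] 0.3871596241353816
scene 0 42 x [43.8 64.3 82.7] ymed 1.5 ztop 33.5 rgb [255. 246.   0.]
turn 0.003 cm after turn [0.09 0.01 0.  ] before turn [0.09 0.01 0.  ]
```

Request:
{"name": "drive_tool", "arguments": {"deltas": [[-0.5,0,0,0],[-0.5,0,0,0],[-0.5,0,0,0],[-0.5,0,0,0],[-0.4,0,0,0],[-0.4,0,0,0],[-0.4,0,0,0],[-0.4,0,0,0],[-0.4,0,0,0],[-0.4,0,0,0],[-0.3,0,0,0]]}}

```text
clock: 33.53
eef_pos: [438.6, -229.2, -9.9]
tcp_rot: [-3.142, 0.0, -3.059]
contact_force: [0.8, -0.0, -0.7]
opening: 0.385
```

Request:
{"name": "drive_tool", "arguments": {"deltas": [[-0.4,0,0,0],[-0.4,0,0,0],[-0.4,0,0,0],[-0.4,0,0,0],[-0.4,0,0,0],[-0.4,0,0,0],[-0.3,0,0,0],[0,0,0,0],[0,0,0,0]]}}

```text
clock: 34.28
eef_pos: [465.0, -226.9, -10.0]
tcp_rot: [3.142, -0.0, -3.059]
contact_force: [-0.6, -0.8, -0.7]
opening: 0.387
```

```bash
python3 - <<'E'
s=open('lane.py').read()
s=s.replace("&(X[:,2]<42)","&(X[:,2]<42)&(hs[:,1]>140)&(hs[:,0]>18)&(hs[:,0]<35)").replace("X=cloud(n,d).reshape(-1,3)","X=cloud(n,d).reshape(-1,3);hs=cv2.cvtColor(p,cv2.COLOR_RGB2HSV).reshape(-1,3)").replace("X[:,2]>26","X[:,2]>20")
open('lane.py','w').write(s)
E
python3 lane.py
```

```text
[ 465.04318078 -226.9430467    -9.95598644] [-0.60475441 -0.83164872 -0.68046222] 0.386509084839437
scene 0 48 x [50.2 68.9 84.8] ymed 3.6 ztop 34.0 rgb [255. 242.   0.]
```

Request:
{"name": "drive_tool", "arguments": {"deltas": [[0.8,0,0,0],[1.5,0,0,0],[1.5,0,0,0],[1.5,0,0,0],[1.2,0,0,0],[0.8,0,0,0],[0,-1.5,0,0],[0,-2.5,0,0],[0,-2,0,0],[0,-1,0,0],[0,0,0,0],[0,0,0,0]]}}

```text
clock: 35.38
eef_pos: [397.4, -302.5, -10.1]
tcp_rot: [3.141, -0.0, -3.061]
contact_force: [-0.3, 0.1, -0.4]
opening: 0.387
```

```bash
python3 lane.py; python3 go.py 396.6 -303.2 -9.8 184.6; python3 go.py 467 -297.6 -9.8 184.6
```

```text
[ 397.44521653 -302.50449891  -10.09094684] [-0.3174501   0.10770901 -0.37088175] 0.3871946637231405
scene 0 50 x [49.8 67.6 84.9] ymed 2.9 ztop 32.9 rgb [255. 242.   0.]
turn 0.002 cm after turn [ 0.08 -0.16 -0.04] before turn [ 0.08 -0.16 -0.04]
turn 0.002 cm after turn [-6.98 -0.16 -0.04] before turn [-6.98 -0.18 -0.04]
```

Request:
{"name": "drive_tool", "arguments": {"deltas": [[0,-0.1,0,0],[-0.5,0,0,0],[-0.5,0,0,0],[-0.5,0,0,0],[-0.5,0,0,0],[-0.4,0,0,0],[-0.4,0,0,0],[-0.4,0,0,0],[-0.4,0,0,0],[-0.4,0,0,0],[-0.4,0,0,0]]}}

```text
clock: 36.4
eef_pos: [440.4, -299.5, -10.1]
tcp_rot: [3.14, -0.003, -3.059]
contact_force: [-7.8, -1.2, 4.6]
opening: 0.388
```

Request:
{"name": "drive_tool", "arguments": {"deltas": [[-0.4,0,0,0],[-0.4,0,0,0],[-0.4,0,0,0],[-0.4,0,0,0],[-0.4,0,0,0],[-0.4,0,0,0],[-0.2,0,0,0],[0,0,0,0],[0,0,0,0]]}}

```text
clock: 37.15
eef_pos: [467.9, -297.9, -10.0]
tcp_rot: [3.142, -0.0, -3.059]
contact_force: [0.6, 0.9, 0.2]
opening: 0.389
```

```bash
python3 lane.py
```

```text
[ 467.87437262 -297.94339063   -9.97164198] [0.58197073 0.90377767 0.17161375] 0.38871663562707076
scene -35 39 x [50.  64.3 82.5] ymed -32.2 ztop 33.4 rgb [255. 245.   0.]
scene 0 50 x [51.1 67.6 90. ] ymed 3.4 ztop 33.6 rgb [255. 237.   0.]
```

Request:
{"name": "drive_tool", "arguments": {"deltas": [[0.8,0,0,0],[1.5,0,0,0],[1.5,0,0,0],[1.5,0,0,0],[1.2,0,0,0],[0.8,0,0,0],[0,0,-0.8,0],[0,0,-2,0],[0,0,-3,0],[0,0,-3,0],[0,0,-3,0],[0,0,-3,0]]}}

```text
clock: 38.25
eef_pos: [395.4, -304.1, 140.4]
tcp_rot: [-3.141, 0.001, -3.059]
contact_force: [0.6, -1.0, -0.7]
opening: 0.386
```

Request:
{"name": "drive_tool", "arguments": {"deltas": [[0,2,0,0],[0,3,0,0],[0,3.5,0,0],[0,3.5,0,0],[0,3.5,0,0],[0,3.5,0,0],[0,3.5,0,0],[0,3.5,0,0],[0,3,0,0],[0,2,0,0],[0,0,0,0],[0,0,0,0]]}}

```text
clock: 39.25
eef_pos: [370.1, 5.8, 138.8]
tcp_rot: [-3.141, 0.001, -3.056]
contact_force: [-0.6, -0.0, -0.4]
opening: 0.381
```

Request:
{"name": "drive_tool", "arguments": {"deltas": [[0,0,0,0.12],[0,0,0,0.12],[0,0,0,0.12],[0,0,0,0.12],[0,0,0,0.12],[0,0,0,0.12],[0,0,0,0.12],[0,0,0,0.12],[0,0,0,0.12],[0,0,0,0.12],[0,0,0,0.12],[0,0,0,0.12]]}}

```text
clock: 40.25
eef_pos: [370.1, 3.9, 138.5]
tcp_rot: [3.141, 0.0, 1.777]
contact_force: [0.6, 0.2, -0.4]
opening: 0.388
```

```bash
python3 lane.py;python3 go.py 399.2 360.6 120 99.6
```

```text
[370.12232392   3.94222084 138.45918433] [ 0.60432538  0.21338787 -0.38338076] 0.3878640073892115
top -35 5 x [52.9 56.  61.4] ymed -26.5 ztop 32.7 rgb [206. 169.  77.]
turn 0.042 cm after turn [34.67  8.82  1.84] before turn [34.27 10.27  1.84]
```

Request:
{"name": "drive_tool", "arguments": {"deltas": [[0,0,0,0.042],[2,0.6,0,0],[3,0.8,0,0],[3.5,0.9,0,0],[3.5,0.9,0,0],[3.5,0.9,0,0],[3.5,0.9,0,0],[3.5,0.9,0,0],[3.5,0.9,0,0],[3.5,0.9,0,0],[3,0.7,0,0],[2.2,0.4,0,0]]}}

```text
clock: 41.35
eef_pos: [398.2, 364.4, 138.3]
tcp_rot: [3.14, -0.001, 1.747]
contact_force: [-0.3, -0.1, -0.5]
opening: 0.386
```

Request:
{"name": "drive_tool", "arguments": {"deltas": [[0,0,0,0],[0,0,2,0],[0,0,2.5,0],[0,0,2.5,0],[0,0,2,0],[0,0,1.5,0],[0,0,0.5,0],[0,0,0,0],[0,0,0,0]]}}

```text
clock: 42.1
eef_pos: [397.8, 361.5, 28.5]
tcp_rot: [3.142, 0.0, 1.743]
contact_force: [0.5, 0.2, -0.0]
opening: 0.384
```

```bash
python3 - <<'E'
from h import *
s=r.sense();e=s["eef_pos"];print(e,s["tcp_rot"],s["opening"])
for n in("scene","top"):
    p,d=cams.grab_frame(n);cv2.imwrite(f"pics/{n}6.png",p[:,:,::-1]);X=cloud(n,d);hs=cv2.cvtColor(p,cv2.COLOR_RGB2HSV)
    k=(abs(X[...,0]-e[0]-8)<30)&(X[...,1]<e[1]-22)&(X[...,1]>e[1]-100)&(abs(X[...,2]-e[2]-36)<25)&(hs[...,0]>9)&(hs[...,0]<26)&(hs[...,1]>60)
    Q=X[k];print(n,len(Q))
    if len(Q)>10:
        print(np.percentile(Q,[2,50,98],axis=0).round(1).tolist());c=Q.mean(0);v=np.linalg.svd(Q-c)[2][0];v*=-np.sign(v[1]);print("yaw",np.degrees(np.arctan2(v[1],v[0])).round(1),"pitch",np.degrees(np.arcsin(v[2])).round(1))
E
python3 go.py 399.2 360.6 -14.5 99.6
```

```text
[397.78098657 361.49307117  28.52754467] [3.14150441e+00 1.93137030e-05 1.74279144e+00] 0.38425224962951715
scene 73
[[398.6, 280.3, 62.2], [404.7, 298.6, 68.2], [413.0, 318.4, 72.5]]
yaw -78.3 pitch 1.2
top 0
turn 0.004 cm after turn [-0.17  0.08  4.37] before turn [-0.17  0.08  4.37]
```

Request:
{"name": "drive_tool", "arguments": {"deltas": [[-0.1,0.1,1,0],[0,0,1,0],[0,0,0.8,0],[0,0,0.6,0],[0,0,0.4,0],[0,0,0.2,0],[0,0,0.1,0],[0,0,0,0],[0,0,0,0]]}}

```text
clock: 42.95
eef_pos: [398.5, 361.2, -12.8]
tcp_rot: [3.141, -0.0, 1.742]
contact_force: [0.0, -0.4, -0.5]
opening: 0.39
```

Request:
{"name": "drive_tool", "arguments": {"deltas": [[0,0,0.1,0],[0,0,0.1,0],[0,0,0,0],[0,0,0,0]]}}

```text
clock: 43.28
eef_pos: [398.4, 361.0, -14.8]
tcp_rot: [3.142, -0.0, 1.742]
contact_force: [0.6, -0.4, -1.0]
opening: 0.387
```

Request:
{"name": "drive_tool", "arguments": {"deltas": [[0,0,0.05,0],[0,0,0.05,0],[0,0,0,0],[0,0,0,0]]}}

```text
clock: 43.62
eef_pos: [398.5, 361.1, -15.2]
tcp_rot: [3.141, -0.0, 1.742]
contact_force: [-1.5, -1.5, 11.3]
opening: 0.383
```

Contact with the mat at 11 N. Releasing, then lifting and backing off to look.

Request:
{"name": "drive_tool", "arguments": {"deltas": [[0,0,0,0],[0,0,0,0],[0,0,0,0],[0,0,0,0],[0,0,0,0]], "jaw": 0.48}}

```text
clock: 44.03
eef_pos: [398.4, 361.0, -16.0]
tcp_rot: [-3.141, 0.0, 1.742]
contact_force: [0.2, 0.3, 0.3]
opening: 0.52
```

Request:
{"name": "drive_tool", "arguments": {"deltas": [[0,0,-0.5,0],[0,0,-1,0],[0,0,-2,0],[0,0,-3,0],[0,0,-3,0],[0,0,-3,0],[0,0,-3,0],[-1,0,-2,0],[-3,0,0,0],[-3.5,0,0,0],[-3.5,0,0,0],[-3.5,0,0,0]]}}

```text
clock: 45.03
eef_pos: [423.0, 216.9, 160.2]
tcp_rot: [3.14, -0.0, 1.743]
contact_force: [0.3, -0.7, -0.4]
opening: 0.521
```

Request:
{"name": "drive_tool", "arguments": {"deltas": [[-3.5,0,0,0],[-3.5,0,0,0],[-3.5,0,0,0],[-3.5,0,0,0],[-3.5,0,0,0],[-3.5,0,0,0],[-3.5,0,0,0],[-3.5,0,0,0],[-3,0,0,0],[-2,0,0,0],[0,0,0,0],[0,0,0,0]]}}

```text
clock: 46.03
eef_pos: [479.2, -107.8, 159.7]
tcp_rot: [3.141, 0.0, 1.739]
contact_force: [-0.9, 0.5, 0.7]
opening: 0.517
```

```bash
python3 dow.py; python3 vot.py; python3 lane.py
python3 - <<'E'
import cv2,numpy as np
a=cv2.imread("pics/scenel.png")[150:340,210:420];b=cv2.imread("pics/topl.png")[185:325,180:410]
cv2.imwrite("pics/c7.png",np.vstack([cv2.resize(a,(420,380)),cv2.resize(b,(420,220))]))
E
```

```text
[ 479.21346217 -107.78294818  159.73769394]
scene grip 170 [array([427.3, 316.6]), array([ 39.9, 149.5]), np.float64(34.0)] [396.7 361.3  35.7]
scene shaft 175 [array([418. , 312.7]), array([ 59.6, 151.1]), np.float64(33.6)] [402.8 318.2  23.8]
top grip 166 [array([427.1, 316.8]), array([ 41.2, 151.6]), np.float64(34.9)] [396.7 360.8  37. ]
top shaft 149 [array([414.8, 306.5]), array([ 51. , 147.9]), np.float64(43.6)] [404.3 315.6  25.2]
scene 52 [647.3 129.5  36.9] [7.3 7.6 2. ]
scene 50 [608.8 150.4  36.2] [7.9 6.9 2. ]
top 63 [648.9 128.7  36.9] [8.  7.2 1.7]
top 66 [608.8 149.9  37.2] [7.7 7.1 1.6]
[ 479.00954758 -106.01711764  159.30329887] [0.33888349 0.07243707 0.79144921] 0.5215487093339177
scene -35 5 x [49.3 51.  55.7] ymed -30.9 ztop 35.5 rgb [197. 149.  37.]
scene 0 10 x [52.6 81.1 88.9] ymed 2.0 ztop 34.4 rgb [243. 188.  35.]
```

View pics/c7.png

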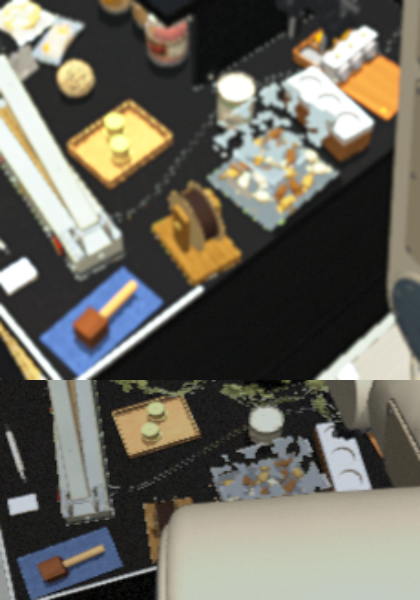

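Crop shows both votives standing in the tray and the dowel lying on the mat; the gripper hides part of the lanes. I'll move aside for a last check.

Request:
{"name": "drive_tool", "arguments": {"deltas": [[2,0,0,0],[3.5,0,0,0],[3.5,0,0,0],[3.5,0,0,0],[3.5,0,0,0],[3.5,0,0,0],[3,0,0,0],[2,0,0,0],[0,0,0,0],[0,0,0,0],[0,0,0,0],[0,0,0,0]]}}

```text
clock: 47.33
eef_pos: [437.6, 133.9, 159.1]
tcp_rot: [-3.142, 0.0, 1.742]
contact_force: [0.6, -0.6, -0.6]
opening: 0.519
```

```bash
python3 lane.py; python3 dow.py | grep -v shaft
python3 - <<'E'
import cv2
a=cv2.imread("pics/scenel.png")[140:220,340:440]
cv2.imwrite("pics/c8.png",cv2.resize(a,None,fx=6,fy=6,interpolation=cv2.INTER_CUBIC))
E
```

```text
[437.56566192 133.85546209 159.07126894] [ 0.58942263 -0.55997698 -0.5620184 ] 0.5190835289367002
scene -35 46 x [49.3 65.4 83.1] ymed -33.2 ztop 33.7 rgb [254.  228.5   0. ]
scene 0 51 x [50.2 67.6 85.8] ymed 2.2 ztop 32.7 rgb [254. 223.   0.]
top -35 7 x [52.5 55.8 58. ] ymed -28.2 ztop 36.2 rgb [199. 176.  82.]
top 0 13 x [52.2 77.3 91. ] ymed 3.6 ztop 32.7 rgb [195. 158.  73.]
[437.66666756 133.61455976 159.05953441]
scene grip 178 [array([425.4, 315.7]), array([ 41.6, 150.6]), np.float64(32.4)] [397.1 361.2  35.1]
top grip 168 [array([426.9, 316.6]), array([ 41.3, 151.5]), np.float64(34.3)] [396.5 360.5  37. ]
```

View pics/c8.png

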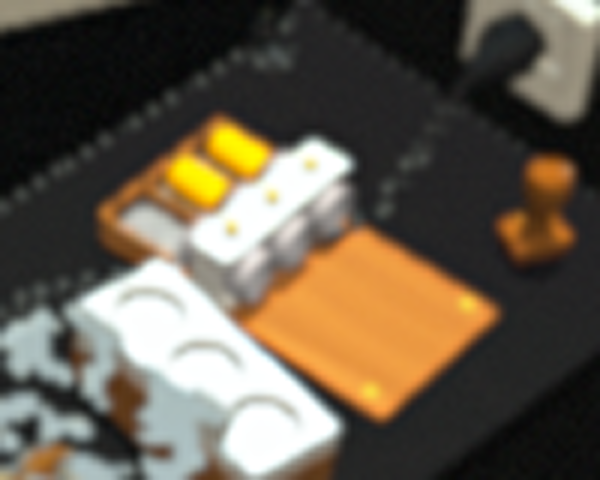

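The crop shows two amber candles lying in the middle and right lanes, crop (197,180) and (238,150). The left lane is empty, and its tube let the dowel through without resistance.

```bash
python3 -c "
from rig import job;print(job.sign_off())"
```

```text
the job is handed in; nothing more can be done
None
```

The job is done and was handed in at about 47 s on the robot's clock. `job.sign_off()` gives no verdict, so the results below are my own last camera checks.

- **Votives:** I found two; the third cavity was empty. Both stand upright on the tray floor at about (648, 129) and (609, 150) mm, with their tops at about 37 mm as expected.
- **Stick candles:** I found two and pushed both out with the dowel. They lie in the middle and right lanes, centred at about x = 67 to 68 mm of the tube mould. I ran the dowel through the left tube as well. It met no resistance and its lane stayed empty.
- **Dowel:** It lies flat on the mat, with the grip at about (397, 361) mm and its top at 37 mm. Its position did not change between the last two looks.
- **Bystanders:** I saw no sign that the tin, stamp, labels or ball had been moved, but I did not measure their positions.

**Disagreement:** The reported TCP height read about 35 mm lower than the cameras and contact forces showed. My first votive grasp therefore closed in empty air, disturbing nothing. I corrected for this from then on, and the later contacts matched the correction.

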